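# Fetch the drawn syringe from the crowded caddy

## Task

The two bottles in the middle of the white caddy board leave no room to take hold of the syringes: first stand both bottles upright on the black mat. Then take the syringe whose plunger is pulled out and lay it flat inside the yellow tray without pushing its plunger in, and only after that stand each bottle upright back on the very spot of the caddy where it stood at the start. Leave the syringe with the pushed-in plunger where it lies.

Things in the scene. Friction and masses are not known exactly. Their poses are not given: they have to be found in the camera images.
- caddy: white caddy board fixed on the bench, 210 (x) x 150 (y) mm, upper face 6 mm above the bench; blue strips 12 mm high on both short ends, no rims on the long sides. Origin at the centre of its underside, x along the lanes, z up. Middle lane (y = 0): two grey-ringed bottle spots, 60 mm, at x = +-38 mm; outer lanes for syringes at y = +-43 to 46 mm
- mat: flat black rubber mat fixed on the bench, 200 (x) x 150 (y) x 4 mm, the side area for the bottles, empty at the start, left or right of the caddy. Origin at the centre of its underside, z up, upper face at z = 4 mm
- tray: flat yellow tray fixed on the bench, 250 (x) x 150 (y) mm outside, walls 4 mm thick and 12 mm high, floor about 4 mm thick (upper face at z = 4 mm), empty at the start, on the other side of the caddy. Origin at the centre of its underside, x along its length, z up
- reagent: clear, whitish see-through reagent bottle with a blue screw cap, round, 56 mm across, 99 mm tall, standing on one of the two caddy spots (which one varies). Origin at the centre of its underside, z up. Its flank is straight from 10 to about 65 mm above its underside
- amber: small amber-brown bottle with white cap, round, 30 mm across, 66 mm tall (graspable up to 60 mm), standing on the other caddy spot. Origin at the centre of its underside, z up
- syringe_a: Drawn syringe, 70 g: clear round barrel, 20 mm across, 90 mm long, on two square metal end fittings (22 mm, 10 mm thick, at x = +-45 mm), lying level along one outer caddy lane (left or right). Origin under the barrel's middle; x along it to the nozzle (end at +64 mm), z up; barrel axis at z = 11 mm. Red plunger pulled out: thumb plate (18 mm round) ends at x = -92 to -102 mm
- syringe_b: The other syringe, in the other outer lane: same shape, sizes and frame as the drawn one, but its plunger is pushed in (thumb plate ends at about x = -62 mm)
- syringe_a_center (a point): point on the barrel axis of the drawn syringe at the middle of the barrel
- syringe_a_plunger (a joint): how far the plunger of the drawn syringe is pulled out, m: 0 fully in, 0.045 fully out; friction of about 4 N holds it
- syringe_b_plunger (a joint): the same for the other syringe (near 0 at the start)
Not all that is in view belongs to the job. What is shaped like the reagent but pink is not meant. There is more than one size of the amber; the job needs the larger.

How it is judged:
On the way, in this order (a step that is already met when the one before it is completed fails the run):
1. both bottles stand released and upright on the black mat, both syringes still within 20 mm of where they lay (x of reagent in the frame of mat between -0.1 and 0.1 m and y of reagent in the frame of mat between -0.075 and 0.075 m and z of reagent in the frame of mat between -0.002 and 0.01 m and angle between each of reagent, amber's own z axis and vertical below 0.15 rad and linear speed of each of reagent, amber below 0.03 m/s and contact force between the fingers and reagent below 0.1 N and x of amber in the frame of mat between -0.1 and 0.1 m and y of amber in the frame of mat between -0.075 and 0.075 m and z of amber in the frame of mat between -0.002 and 0.01 m and contact force between the fingers and amber below 0.1 N and distance of each of syringe_a, syringe_b from where it was at the start of the episode below 0.02 m), for 0.2 s.
2. the drawn syringe lies flat and released in the yellow tray while both bottles still stand on the mat (x of syringe_a_center in the frame of tray between -0.075 and 0.075 m and y of syringe_a_center in the frame of tray between -0.06 and 0.06 m and z of syringe_a_center in the frame of tray between 0.008 and 0.02 m and angle between syringe_a's own x axis and vertical between 1.49 and 1.65 rad and linear speed of each of syringe_a, reagent, amber below 0.03 m/s and contact force between the fingers and syringe_a below 0.1 N and x of reagent in the frame of mat between -0.1 and 0.1 m and y of reagent in the frame of mat between -0.075 and 0.075 m and z of reagent in the frame of mat between -0.002 and 0.01 m and angle between each of reagent, amber's own z axis and vertical below 0.15 rad and contact force between the fingers and reagent below 0.1 N and x of amber in the frame of mat between -0.1 and 0.1 m and y of amber in the frame of mat between -0.075 and 0.075 m and z of amber in the frame of mat between -0.002 and 0.01 m and contact force between the fingers and amber below 0.1 N), for 0.2 s.
At the end, for the whole second after the job is handed in: The drawn syringe lies flat and level inside the yellow tray, plunger still out by over 25 mm; each bottle stands upright within 15 mm of its start place; the other syringe is within 15 mm of where it lay, plunger out by under 8 mm; all released and at rest (x of syringe_a_center in the frame of tray between -0.075 and 0.075 m and y of syringe_a_center in the frame of tray between -0.06 and 0.06 m and z of syringe_a_center in the frame of tray between 0.008 and 0.02 m and angle between syringe_a's own x axis and vertical between 1.49 and 1.65 rad and linear speed of each of syringe_a, reagent, amber, syringe_b below 0.03 m/s and contact force between the fingers and syringe_a below 0.1 N and distance of each of reagent, amber, syringe_b from where it was at the start of the episode below 0.015 m and angle between each of reagent, amber's own z axis and vertical below 0.1 rad and contact force between the fingers and reagent below 0.1 N and contact force between the fingers and amber below 0.1 N and value of joint syringe_a_plunger above 0.025 m and value of joint syringe_b_plunger below 0.008 m and contact force between the fingers and syringe_b below 0.1 N); the robot touches nothing.
It fails at once if a bottle is knocked over (tilted by more than 0.7 rad) (angle between any of reagent, amber's own z axis and vertical above 0.7 rad).
It also fails if it takes over 141 s, if anything falls off the work surface, if the arm or the gripper's body presses on something with over 40 N, if the wrist force passes 120 N, or if a joint passes its speed limit or range.

## Robot

A 7-joint arm with a two-finger parallel gripper is mounted at the origin on a cart in front of the work surface, level with it; the furniture and walls round the work are solid. World frame = base frame: x ahead of the robot, y to its left, z up, the work surface at z = 0. Lengths are in m, angles in rad, forces in N, time in s.
With the tool pointing down it reaches from about 0.425 to 0.925 m from the base axis. Payload 6.8 kg.
Tool frame: the origin (TCP) lies at the very end of the fingers, on their centre line; the grasp point (between the pads) lies 19 mm behind it; z points along the fingers, y is the line along which they close (so a half turn about z gives the same grasp; the last joint's range is limited). The gripper opens to 85 mm and grips with 20 to 120 N. Pads are 22 mm wide; open, the fingers measure 114 mm over their backs; the gripper's body (76 mm by 85 mm) begins 54 mm behind the grasp point. The pads swing forward as they close: fully open they stand 13 mm farther back than shut.
Start: joints at [1.079, 0.477, 0.022, 1.555, -0.011, 1.109, -0.083], TCP at [0.253, -0.626, 0.231] pointing down, gripper open.
Joint ranges: [-2.96, 2.96], [-0.34, 2.1], [-1.41, 1.46], [0.24, 2.44], [-1.37, 4.51], [0.17, 1.92], [-2.96, 2.96]. Speed limits (rad/s): [2.39, 2.39, 3.14, 3.14, 3.14, 3.14, 3.14].

## Interface

Orientations are given as a unit quaternion [w, x, y, z].
In Python, from station import telemetry, viewer, job, search_frame, cut_out gives the robot as it stands. The module is installed in compiled form; this text tells all that it offers.
- The arm moves only by the shell command python3 -m crank 'ROWS' [FORCE]. ROWS is JSON, a list of rows, each an object with "delta_rot": the turn, a rotation vector about the tool's x, y, z in degrees, a list of three; "xyz": the shift along the tool's x, y, z in m, a list of three; "fingers": the gripper command: -1 is fully open, 1 is shut, values between are in proportion. In form: [{"delta_rot": [ax, ay, az], "xyz": [dx, dy, dz], "fingers": fingers}, ...]. A call has 1 to 10 rows; each row is the pose to reach, as a shift and turn from the pose commanded when the call began, along the tool's axes at that moment; what a row does not reach only later rows make up. A row lasts 1/10 s, in which the tool goes at most 50 mm and 8.59 degrees, less where a joint would pass 70% of its speed; a pose out of reach is approached as far as the arm can. A call with a gripper value outside its range is refused whole. The fingers move at their own pace and stop on an object; FORCE is the grip in N (left out, the last holds). Time passes only in rows, so rows that repeat a pose let the fingers close. It gives the time, the measured TCP pose, the force, the opening and the grip force at its end, in the units of the state.
- telemetry.get_obs(): the state, without advancing time (a new reading comes with each control period).
- viewer.read_camera(name): name is "scene" or "top" or "wrist"; returns a dict with "img" (400x640x3 uint8, red, green, blue), "fx", "fy", "cx", "cy" (pixels), "origin" and "rotation" of the camera in the world. Camera axes: x right, y up, looking along -z (the intrinsics and any distortion apply to the point x, -y, -z); pixel columns grow to the right and rows downward; lengths in m; the calibration is good to about 2 mm. A picture is of the moment at which its call begins. There is no depth.
- job.hand_in(): hands the job in; it is judged then, once.
Trained networks look in the newest picture that a camera, given by its name, has taken for a name from the list of things; names that differ only in an ending like _2 or _b are one class to them, and where a whole thing is asked for, a point or a joint stands for the part that bears it (a point fixed in the world has none). Each returns a list of dicts, best first, with "score" (0 to 1); they miss things now and then, are a little off and sometimes report something else, mostly with a low value. They report only what shows in the picture. A call takes as long as a camera call. They do not tell look-alikes from the thing itself.
- search_frame(camera, thing): "pixel" ([column, row] in pixels, amid what is visible of it).
- cut_out(camera, thing): "pixels" (400x640 bool, what is visible of it) and "pixel" ([column, row] in pixels, amid what is visible of it).
The state is a dict: "t": time; "q": joint angles; "joint_vel": joint speeds; "joint_torque": joint torques, N m; "eef_pos": TCP position; "tool_rot": TCP orientation; "contact_force": force on the tool from outside, world axes, zero at the start; "torque": the same for the moment, N m; "gripper_width": opening from 0.0 (shut) to 1.0 (fully open); "grasp_force": force on a finger pad.
Only numpy, scipy, OpenCV 4.12 (cv2) and the standard library are available. Lean on these libraries where they do the work, as an engineer would, in place of code of your own. Each camera call takes 0.05 s, during which the arm holds its last target. There are 200 camera calls.

## Working session

There is one attempt and no reset: what is moved stays moved. The work goes in short steps, Python scripts to look and compute and a shell command to move; the robot and the scene stay as the last step left them, time stands still between calls to the robot, and variables do not carry over. Pictures are saved under pics/ and viewed, at most 14 in all, crops included, and the job is handed in when it is done.

```bash
mkdir -p pics
python3 - <<'E'
from station import telemetry, viewer
import cv2,numpy as np
o=telemetry.get_obs()
print({k:np.round(v,3) for k,v in o.items()})
for n in ["scene","top"]:
    c=viewer.read_camera(n); cv2.imwrite(f"pics/{n}0.png",c["img"][:,:,::-1])
    print(n,[(k,np.round(c[k],4).tolist()) for k in c if k!="img"])
E
```

```text
{'t': np.float64(0.0), 'q': array([ 1.079,  0.478,  0.022,  1.556, -0.011,  1.109, -0.083]), 'joint_vel': array([ 0.   ,  0.001,  0.001, -0.002,  0.001,  0.   ,  0.   ]), 'joint_torque': array([-1.0000e-03, -5.9646e+01,  1.6080e+00, -2.8120e+01,  1.2000e-02,
        9.0000e-03,  0.0000e+00]), 'eef_pos': array([ 0.253, -0.625,  0.23 ]), 'tool_rot': array([-0.001,  0.982,  0.191, -0.   ]), 'contact_force': array([-0.034, -1.134, -0.552]), 'torque': array([ 0.018, -0.04 , -0.06 ]), 'grasp_force': np.float64(0.0), 'gripper_width': np.float64(1.003)}
scene [('fx', 372.7628), ('fy', 372.7628), ('cx', 317.2333), ('cy', 199.6189), ('origin', [0.2323, 0.7412, 0.4711]), ('rotation', [-0.1894, -0.1095, 0.5051, 0.8349])]
top [('fx', 497.7058), ('fy', 497.7058), ('cx', 318.5956), ('cy', 206.5075), ('origin', [0.4606, 0.0099, 1.1492]), ('rotation', [0.7158, 0.0352, -0.0372, -0.6965])]
```

View pics/scene0.png

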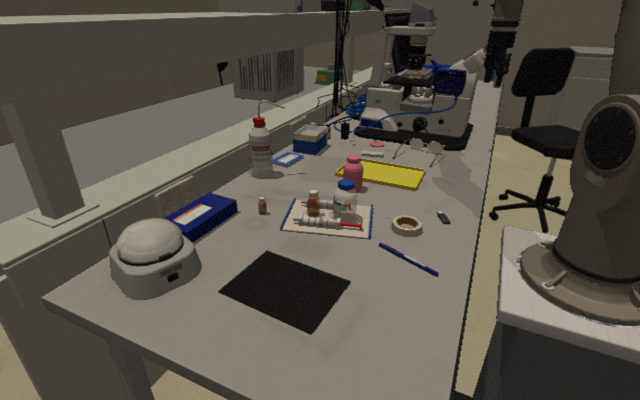

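View pics/top0.png

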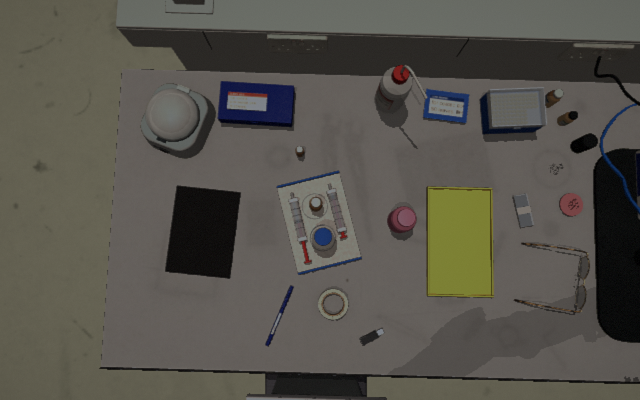

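The top picture shows the caddy at (318,222), the mat at (203,231) and the tray at (460,242). Candidates:
- **Reagent:** clear bottle with blue cap at (323,237). The pink one at (402,219) is the look-alike.
- **Amber:** the larger one, on the caddy at (316,204). Small ones are at (300,151) and by the rack at (555,97) and (569,118).
- **Drawn syringe:** left one at (300,225) with red plunger. The pushed-in one is at (337,211).

Next is a close crop and measurements.

```bash
cat > h.py <<'E'
import numpy as np, cv2
from scipy.spatial.transform import Rotation as R
from station import telemetry, viewer, search_frame, cut_out
def rot(q): return R.from_quat([q[1],q[2],q[3],q[0]])
def ray(c,p):
    d=np.array([(p[0]-c["cx"])/c["fx"],-(p[1]-c["cy"])/c["fy"],-1.]); return rot(c["rotation"]).apply(d)
def onz(c,p,z):
    d=ray(c,p); o=np.array(c["origin"]); return o+d*(z-o[2])/d[2]
def tri(c1,p1,c2,p2):
    A=[];b=[]
    for c,p in((c1,p1),(c2,p2)):
        d=ray(c,p);d/=np.linalg.norm(d);M=np.eye(3)-np.outer(d,d);A.append(M);b.append(M@c["origin"])
    return np.linalg.lstsq(np.vstack(A),np.hstack(b),rcond=None)[0]
def to_px(c,P):
    v=rot(c["rotation"]).inv().apply(np.array(P)-c["origin"]); return np.array([c["cx"]+c["fx"]*v[0]/-v[2],c["cy"]-c["fy"]*v[1]/-v[2]])
def to_tool(target,yaw=None):
    "shift in current tool axes to world target"
    o=telemetry.get_obs(); r=rot(o["tool_rot"]); return r.inv().apply(np.array(target)-o["eef_pos"])
E
python3 - <<'E'
from h import *
np.set_printoptions(precision=4,suppress=True)
c=viewer.read_camera("top"); im=c["img"]
cv2.imwrite("pics/crop.png",cv2.resize(im[160:285,265:375],None,fx=5,fy=4.7,interpolation=2)[:,:,::-1])
for cam in("top","scene"):
    cc=viewer.read_camera(cam)
    for t in ["caddy","mat","tray","reagent","amber","syringe_a","syringe_b"]:
        for r in cut_out(cam,t)[:3]:
            m=r["pixels"].astype(np.uint8); 
            if m.sum()<8: continue
            rc=cv2.minAreaRect(cv2.findNonZero(m)); b=cv2.boxPoints(rc)
            z={"caddy":.006,"mat":.004,"tray":.006}.get(t,.011)
            print(cam,t,round(r["score"],2),np.round(r["pixel"],1),m.sum())
            if cam=="top": print("   ",onz(cc,rc[0],z)[:2],[onz(cc,p,z)[:2].round(3).tolist() for p in b])
E
```

```text
top caddy 0.97 [317.  216.7] 4606
    [0.5424 0.0079] [[0.626, 0.111], [0.668, -0.037], [0.46, -0.094], [0.419, 0.052]]
top mat 0.86 [200.2 231.1] 5540
    [0.513  0.2737] [[0.422, 0.355], [0.621, 0.341], [0.606, 0.191], [0.407, 0.208]]
top mat 0.66 [304.  253.4] 74
    [0.4727 0.0363] [[0.494, 0.047], [0.497, 0.038], [0.451, 0.025], [0.449, 0.034]]
top tray 0.76 [458.8 242.3] 7172
    [ 0.5069 -0.3182] [[0.381, -0.24], [0.633, -0.242], [0.635, -0.398], [0.384, -0.393]]
top reagent 0.85 [326.2 239.8] 489
    [ 0.5078 -0.0037] [[0.534, 0.025], [0.536, -0.03], [0.481, -0.032], [0.48, 0.023]]
top reagent 0.74 [400.7 219.2] 587
    [ 0.5522 -0.1832] [[0.548, -0.14], [0.596, -0.186], [0.556, -0.226], [0.509, -0.181]]
top amber 0.46 [312.3 201.4] 147
    [0.5842 0.0168] [[0.599, 0.031], [0.6, 0.003], [0.57, 0.003], [0.569, 0.03]]
top syringe_a 0.79 [296.7 223.7] 545
    [0.5279 0.0512] [[0.605, 0.081], [0.611, 0.057], [0.452, 0.021], [0.446, 0.045]]
top syringe_a 0.72 [337.2 211.2] 388
    [ 0.5635 -0.0338] [[0.616, -0.007], [0.622, -0.027], [0.512, -0.06], [0.506, -0.04]]
top syringe_b 0.79 [296.7 223.7] 545
    [0.5279 0.0512] [[0.605, 0.081], [0.611, 0.057], [0.452, 0.021], [0.446, 0.045]]
top syringe_b 0.72 [337.2 211.2] 388
    [ 0.5635 -0.0338] [[0.616, -0.007], [0.622, -0.027], [0.512, -0.06], [0.506, -0.04]]
scene caddy 0.68 [327.2 226.2] 1612
scene mat 0.85 [288.5 287.8] 5873
scene mat 0.54 [321.7 217.9] 494
scene tray 0.79 [390.1 173.2] 1368
scene tray 0.47 [286.7 287.8] 5940
scene tray 0.2 [347.  203.6] 896
scene reagent 0.85 [354. 171.] 483
scene reagent 0.6 [345.8 202.6] 891
scene amber 0.7 [261.9 205.1] 114
scene amber 0.68 [390.8 174.1] 1387
scene amber 0.58 [311.9 202.6] 325
scene syringe_a 0.89 [325.9 219.9] 540
scene syringe_a 0.46 [324.4 205.9] 134
scene syringe_b 0.89 [325.9 219.9] 540
scene syringe_b 0.46 [324.4 205.9] 134
```

View pics/crop.png

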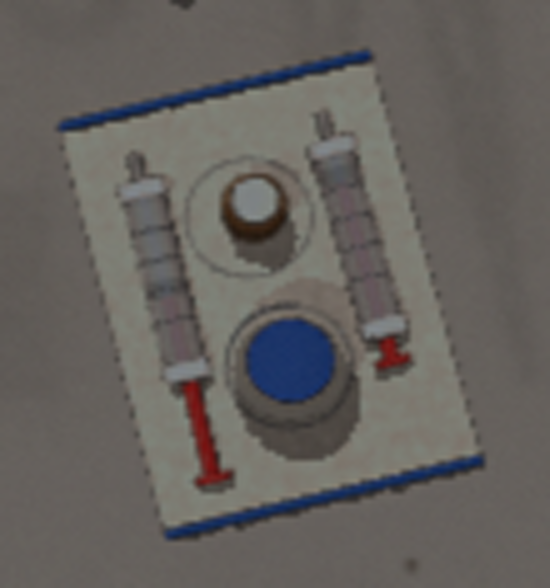

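The crop confirms the choice. The drawn syringe is the left one, with its red plunger running from (190,380) to (212,480). The pushed-in one is on the right. The blue cap is centred at (290,361) and the white amber cap at (257,200).

Run:
```python
from h import *
np.set_printoptions(precision=4,suppress=True)
c=viewer.read_camera("top")
f=lambda X,Y:(265+X/5-.4,160+Y/4.704-.4)
K=np.array([onz(c,f(*p),.012)[:2] for p in [(62,127),(370,57),(483,462),(168,537)]])
ctr=K.mean(0); u=(K[0]+K[1]-K[2]-K[3]);L=np.linalg.norm(u)/2;u/=2*L
print("caddy",ctr,np.degrees(np.arctan2(u[1],u[0])),L,np.linalg.norm(K[0]-K[1]))
v=np.array([-u[1],u[0]])
for s in(1,-1): print("spot",ctr+u*.038*s)
print("amber",onz(c,f(255,202),.066)); print("reag",onz(c,f(290,361),.099))
S=lambda X,Y,z=.017+.0:onz(c,f(X,Y),z)[:2]
for n,pp in dict(noz=(135,158),fit1=(145,186),fit2=(188,371),plate=(213,480)).items():
    p=S(*pp); print("A",n,p,"caddy frame",(p-ctr)@u,(p-ctr)@v)
for n,pp in dict(noz=(322,118),fit1=(334,148),fit2=(384,328),plate=(393,365)).items():
    p=S(*pp); print("B",n,p,"caddy frame",(p-ctr)@u,(p-ctr)@v)
# scene triangulation of caps
s=viewer.read_camera("scene")
cv2.imwrite("pics/sc.png",cv2.resize(s["img"][165:300,210:440],None,fx=3.4,fy=3.4,interpolation=2)[:,:,::-1])
for n,P in dict(amber=(*onz(c,f(257,200),.066)[:2],.066),reag=(*onz(c,f(290,361),.099)[:2],.099)).items(): print(n,"expected scene px crop",(to_px(s,P)-[210,165])*3.4)
print(R.from_quat([.982,.191,0,0]).as_euler("zyx",True), rot(telemetry.get_obs()["tool_rot"]).as_matrix())
```

```text
caddy [0.5416 0.0071] 15.717343609340674 0.20494062308053326 0.14639830940239212
spot [0.5782 0.0174]
spot [ 0.505  -0.0032]
amber [0.5804 0.0152 0.066 ]
reag [ 0.5055 -0.0017  0.099 ]
A noz [0.6059 0.071 ] caddy frame 0.07919496181934381 0.04414104954520526
A fit1 [0.5923 0.066 ] caddy frame 0.06473689875810297 0.042988732246652166
A fit2 [0.5029 0.0436] caddy frame -0.027352861473131932 0.04560727602175997
A plate [0.4509 0.0307] caddy frame -0.08088866465995095 0.047277525121625016
B noz [ 0.6279 -0.0142] caddy frame 0.07734329279614666 -0.04387437088016346
B fit1 [ 0.6133 -0.0201] caddy frame 0.061680015696355985 -0.045569084685681355
B fit2 [ 0.5261 -0.045 ] caddy frame -0.029002297135764746 -0.04593032214801949
B plate [ 0.5084 -0.0495] caddy frame -0.047326086153520235 -0.045440533688329156
amber expected scene px crop [352.2067  93.5325]
reag expected scene px crop [461.9377  63.1426]
[-22.0133   0.     180.    ] [[ 0.9273  0.3744  0.    ]
 [ 0.3744 -0.9273 -0.    ]
 [ 0.      0.0001 -1.    ]]
```

View pics/sc.png

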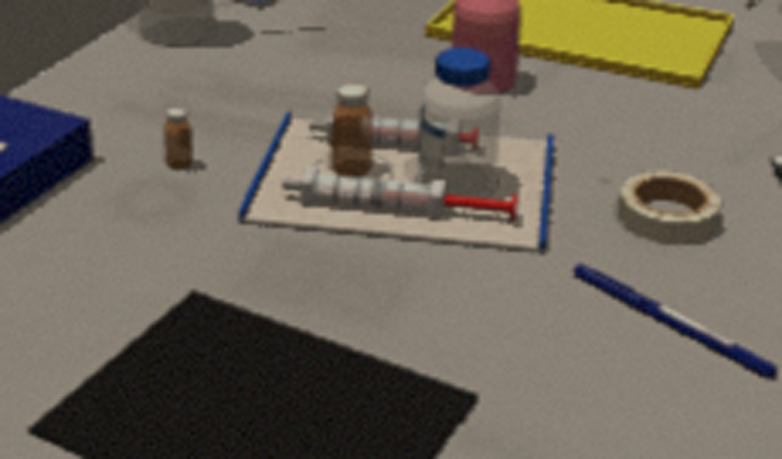

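Plan: carry the reagent first, then the amber, closing along caddy y with the fingertips above the syringes (tops at 28 mm). First I move over the reagent.

```bash
cat > go.py <<'E'
# usage: go.py x y z yaw -> shift in tool axes and turn about tool z
import sys
from h import *
x,y,z,w=map(float,sys.argv[1:5]); o=telemetry.get_obs(); M=rot(o["tool_rot"]).as_matrix()
yaw=np.degrees(np.arctan2(M[1,0],M[0,0])); T=R.from_euler("z",w,degrees=True)*R.from_euler("x",180,degrees=True)
print("pos",np.round(o["eef_pos"],4),"yaw",round(yaw,2),"t",round(float(o["t"]),2),"grip",round(float(o["gripper_width"]),3),"F",np.round(o["contact_force"],1))
print("xyz",np.round(M.T@(np.array([x,y,z])-o["eef_pos"]),4),"rot",np.round((rot(o["tool_rot"]).inv()*T).as_rotvec(degrees=True),2))
E
python3 go.py 0.5055 -0.002 0.20 15.5
```

```text
pos [ 0.2527 -0.6259  0.2313] yaw 21.99 t 1.05 grip 1.004 F [ 0.1 -0.4 -0. ]
xyz [ 0.468  -0.4839  0.0313] rot [ 0.   -0.    6.49]
```

```bash
python3 -m crank '[{"delta_rot":[0,0,1],"xyz":[0.03,-0.03,0],"fingers":-1},{"delta_rot":[0,0,2],"xyz":[0.06,-0.062,0],"fingers":-1},{"delta_rot":[0,0,3],"xyz":[0.09,-0.093,0],"fingers":-1},{"delta_rot":[0,0,4],"xyz":[0.12,-0.124,0],"fingers":-1},{"delta_rot":[0,0,5],"xyz":[0.15,-0.155,0],"fingers":-1},{"delta_rot":[0,0,6],"xyz":[0.18,-0.186,0],"fingers":-1},{"delta_rot":[0,0,6.5],"xyz":[0.21,-0.217,0],"fingers":-1},{"delta_rot":[0,0,6.5],"xyz":[0.24,-0.248,0],"fingers":-1},{"delta_rot":[0,0,6.5],"xyz":[0.27,-0.279,0],"fingers":-1},{"delta_rot":[0,0,6.5],"xyz":[0.3,-0.31,0],"fingers":-1}]' 40; python3 go.py 0.5055 -0.002 0.18 15.5
```

```text
t: 2.05
eef_pos: [0.4154, -0.2245, 0.2317]
tool_rot: [0.0, 0.991, 0.135, 0.0]
contact_force: [-0.4, -0.6, -0.1]
gripper_width: 0.996
grasp_force: 0.0
pos [ 0.4154 -0.2245  0.2317] yaw 15.48 t 2.05 grip 0.996 F [-0.4 -0.6 -0.1]
xyz [ 0.1462 -0.1905  0.0516] rot [ 0.04 -0.04 -0.02]
```

```bash
python3 -m crank '[{"delta_rot":[0,0,0],"xyz":[0.02,-0.026,0.005],"fingers":-1},{"delta_rot":[0,0,0],"xyz":[0.04,-0.052,0.01],"fingers":-1},{"delta_rot":[0,0,0],"xyz":[0.06,-0.078,0.015],"fingers":-1},{"delta_rot":[0,0,0],"xyz":[0.08,-0.104,0.02],"fingers":-1},{"delta_rot":[0,0,0],"xyz":[0.1,-0.13,0.025],"fingers":-1},{"delta_rot":[0,0,0],"xyz":[0.12,-0.156,0.03],"fingers":-1},{"delta_rot":[0,0,0],"xyz":[0.14,-0.18,0.04],"fingers":-1},{"delta_rot":[0,0,0],"xyz":[0.146,-0.19,0.05],"fingers":-1},{"delta_rot":[0,0,0],"xyz":[0.146,-0.19,0.05],"fingers":-1},{"delta_rot":[0,0,0],"xyz":[0.146,-0.19,0.05],"fingers":-1}]'; python3 go.py 0.5055 -0.002 0.038 15.5
python3 - <<'E'
from h import *
for n in("wrist","top"):
    c=viewer.read_camera(n); cv2.imwrite(f"pics/{n}1.png",c["img"][:,:,::-1])
    if n=="wrist":
        print(c["origin"],c["rotation"],c["fx"])
        for P in[(.5055,-.002,.105),(.5804,.0152,.072),(.5476,.0548,.028)]: print(to_px(c,P))
        for t in("reagent","amber"): print([(r["score"],r["pixel"]) for r in cut_out(n,t)])
E
```

```text
t: 3.05
eef_pos: [0.5046, -0.0046, 0.1814]
tool_rot: [0.0, 0.991, 0.135, -0.0]
contact_force: [0.1, -1.3, -0.6]
gripper_width: 1.001
grasp_force: 0.0
pos [ 0.5046 -0.0046  0.1814] yaw 15.48 t 3.05 grip 1.001 F [ 0.1 -1.3 -0.6]
xyz [ 0.0017 -0.0023  0.1434] rot [ 0.02  0.04 -0.02]
[0.56944751 0.01246941 0.32373126] [ 0.78869181 -0.10795217  0.08212865 -0.5996386 ] 328.4342053988369
[312.5290202 203.3494255]
[317.47915365  89.46247363]
[263.79479466 117.07767885]
[(0.96, [530.0, 191.2]), (0.61, [315.7, 188.5])]
[(0.84, [319.2, 90.4])]
```

View pics/wrist1.png

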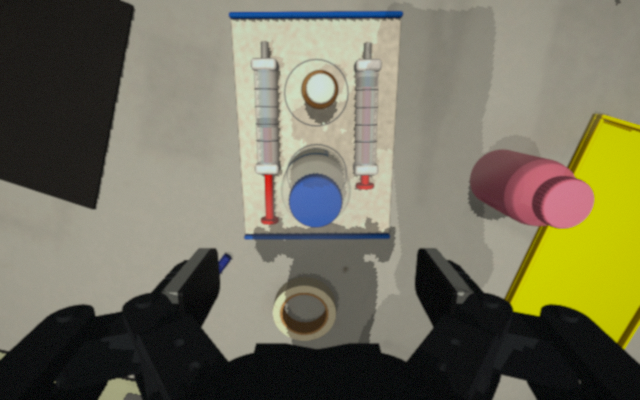

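The wrist view shows the blue cap at (315,201), the amber cap at (320,89) and the drawn syringe at (265,115). All are within 2 mm of the estimates, so I go down and grip.

```bash
python3 -m crank '[{"delta_rot":[0,0,0],"xyz":[0.002,-0.002,0.02],"fingers":-1},{"delta_rot":[0,0,0],"xyz":[0.002,-0.002,0.04],"fingers":-1},{"delta_rot":[0,0,0],"xyz":[0.002,-0.002,0.06],"fingers":-1},{"delta_rot":[0,0,0],"xyz":[0.002,-0.002,0.08],"fingers":-1},{"delta_rot":[0,0,0],"xyz":[0.002,-0.002,0.095],"fingers":-1},{"delta_rot":[0,0,0],"xyz":[0.002,-0.002,0.11],"fingers":-1},{"delta_rot":[0,0,0],"xyz":[0.002,-0.002,0.12],"fingers":-1},{"delta_rot":[0,0,0],"xyz":[0.002,-0.002,0.13],"fingers":-1},{"delta_rot":[0,0,0],"xyz":[0.002,-0.002,0.14],"fingers":-1},{"delta_rot":[0,0,0],"xyz":[0.002,-0.002,0.142],"fingers":-1}]'; python3 -m crank '[{"delta_rot":[0,0,0],"xyz":[0,0,0],"fingers":0},{"delta_rot":[0,0,0],"xyz":[0,0,0],"fingers":0.2},{"delta_rot":[0,0,0],"xyz":[0,0,0],"fingers":0.4},{"delta_rot":[0,0,0],"xyz":[0,0,0],"fingers":1},{"delta_rot":[0,0,0],"xyz":[0,0,0],"fingers":1},{"delta_rot":[0,0,0],"xyz":[0,0,0],"fingers":1},{"delta_rot":[0,0,0],"xyz":[0,0,0],"fingers":1},{"delta_rot":[0,0,0],"xyz":[0,0,0],"fingers":1}]' 40; python3 go.py 0.5055 -0.002 0.038 15.5
```

```text
t: 4.25
eef_pos: [0.5057, -0.0018, 0.0384]
tool_rot: [0.0, 0.991, 0.135, -0.001]
contact_force: [-0.2, 0.6, -0.3]
gripper_width: 1.001
grasp_force: 0.0
t: 5.05
eef_pos: [0.5067, -0.0016, 0.04]
tool_rot: [0.0, 0.991, 0.135, 0.001]
contact_force: [-1.6, -0.1, 7.0]
gripper_width: 0.637
grasp_force: 42.7
pos [ 0.5067 -0.0016  0.04  ] yaw 15.49 t 5.05 grip 0.637 F [-1.6 -0.1  7. ]
xyz [-0.0013  0.0001  0.002 ] rot [ 0.02 -0.06 -0.01]
```

```bash
python3 -m crank '[{"delta_rot":[0,0,0],"xyz":[0,0,-0.01],"fingers":1},{"delta_rot":[0,0,0],"xyz":[0,0,-0.02],"fingers":1},{"delta_rot":[0,0,0],"xyz":[0,0,-0.035],"fingers":1},{"delta_rot":[0,0,0],"xyz":[0,0,-0.05],"fingers":1},{"delta_rot":[0,0,0],"xyz":[0,0,-0.065],"fingers":1},{"delta_rot":[0,0,0],"xyz":[0,0,-0.08],"fingers":1},{"delta_rot":[0,0,0],"xyz":[0,0,-0.08],"fingers":1}]'; python3 go.py 0.468 0.277 0.118 15.5
```

```text
t: 5.75
eef_pos: [0.5078, -0.0014, 0.1217]
tool_rot: [0.0, 0.991, 0.135, 0.002]
contact_force: [0.3, -0.1, -2.1]
gripper_width: 0.633
grasp_force: 42.5
pos [ 0.5078 -0.0014  0.1217] yaw 15.48 t 5.75 grip 0.633 F [ 0.3 -0.1 -2.1]
xyz [ 0.0359 -0.279   0.0036] rot [ 0.06 -0.25 -0.02]
```

```bash
python3 -m crank '[{"delta_rot":[0,0,0],"xyz":[0.002,-0.015,0],"fingers":1},{"delta_rot":[0,0,0],"xyz":[0.006,-0.045,0],"fingers":1},{"delta_rot":[0,0,0],"xyz":[0.01,-0.08,0],"fingers":1},{"delta_rot":[0,0,0],"xyz":[0.015,-0.115,0],"fingers":1},{"delta_rot":[0,0,0],"xyz":[0.019,-0.15,0],"fingers":1},{"delta_rot":[0,0,0],"xyz":[0.024,-0.185,0],"fingers":1},{"delta_rot":[0,0,0],"xyz":[0.028,-0.22,0],"fingers":1},{"delta_rot":[0,0,0],"xyz":[0.032,-0.25,0],"fingers":1},{"delta_rot":[0,0,0],"xyz":[0.035,-0.27,0],"fingers":1},{"delta_rot":[0,0,0],"xyz":[0.036,-0.279,0],"fingers":1}]'; python3 -m crank '[{"delta_rot":[0,0,0],"xyz":[0,0,0],"fingers":1},{"delta_rot":[0,0,0],"xyz":[0,0,0.02],"fingers":1},{"delta_rot":[0,0,0],"xyz":[0,0,0.04],"fingers":1},{"delta_rot":[0,0,0],"xyz":[0,0,0.055],"fingers":1},{"delta_rot":[0,0,0],"xyz":[0,0,0.065],"fingers":1},{"delta_rot":[0,0,0],"xyz":[0,0,0.07],"fingers":1},{"delta_rot":[0,0,0],"xyz":[0,0,0.07],"fingers":1}]'; python3 go.py 0.468 0.277 0.039 15.5
```

```text
t: 6.75
eef_pos: [0.4654, 0.2793, 0.119]
tool_rot: [-0.001, 0.991, 0.136, -0.0]
contact_force: [-0.1, -0.9, -1.1]
gripper_width: 0.633
grasp_force: 42.5
t: 7.45
eef_pos: [0.4663, 0.2765, 0.0488]
tool_rot: [0.0, 0.991, 0.135, -0.0]
contact_force: [-0.5, -0.2, -1.7]
gripper_width: 0.633
grasp_force: 42.5
pos [0.4663 0.2765 0.0488] yaw 15.47 t 7.45 grip 0.633 F [-0.5 -0.2 -1.7]
xyz [ 0.0018 -0.0001  0.0098] rot [ 0.02  0.05 -0.03]
```

```bash
python3 -m crank '[{"delta_rot":[0,0,0],"xyz":[0,0,0.003],"fingers":1},{"delta_rot":[0,0,0],"xyz":[0,0,0.006],"fingers":1},{"delta_rot":[0,0,0],"xyz":[0,0,0.008],"fingers":1},{"delta_rot":[0,0,0],"xyz":[0,0,0.01],"fingers":1},{"delta_rot":[0,0,0],"xyz":[0,0,0.011],"fingers":1},{"delta_rot":[0,0,0],"xyz":[0,0,0.011],"fingers":1}]'; python3 go.py 0.468 0.277 0.039 15.5
```

```text
t: 8.05
eef_pos: [0.4663, 0.2769, 0.0382]
tool_rot: [0.0, 0.991, 0.135, -0.0]
contact_force: [0.2, 0.1, -2.2]
gripper_width: 0.634
grasp_force: 42.6
pos [0.4663 0.2769 0.0382] yaw 15.49 t 8.05 grip 0.634 F [ 0.2  0.1 -2.2]
xyz [ 0.0016  0.0003 -0.0008] rot [ 0.    0.01 -0.01]
```

Still carrying its weight (−2.2 N), so I lower in 1 mm steps.

```bash
python3 -m crank '[{"delta_rot":[0,0,0],"xyz":[0,0,0.0005],"fingers":1},{"delta_rot":[0,0,0],"xyz":[0,0,0.001],"fingers":1},{"delta_rot":[0,0,0],"xyz":[0,0,0.0015],"fingers":1},{"delta_rot":[0,0,0],"xyz":[0,0,0.0015],"fingers":1}]'; python3 -m crank '[{"delta_rot":[0,0,0],"xyz":[0,0,0.0005],"fingers":1},{"delta_rot":[0,0,0],"xyz":[0,0,0.001],"fingers":1},{"delta_rot":[0,0,0],"xyz":[0,0,0.001],"fingers":1}]'
```

```text
t: 8.45
eef_pos: [0.4665, 0.277, 0.038]
tool_rot: [0.0, 0.991, 0.135, 0.0]
contact_force: [-3.9, -3.8, 11.9]
gripper_width: 0.634
grasp_force: 43.8
t: 8.75
eef_pos: [0.4666, 0.277, 0.038]
tool_rot: [0.0, 0.991, 0.135, 0.0]
contact_force: [-6.6, -4.7, 22.9]
gripper_width: 0.636
grasp_force: 44.8
```

```bash
python3 -m crank '[{"delta_rot":[0,0,0],"xyz":[0,0,-0.002],"fingers":1},{"delta_rot":[0,0,0],"xyz":[0,0,-0.002],"fingers":0.1},{"delta_rot":[0,0,0],"xyz":[0,0,-0.002],"fingers":-0.3},{"delta_rot":[0,0,0],"xyz":[0,0,-0.002],"fingers":-0.6},{"delta_rot":[0,0,0],"xyz":[0,0,-0.002],"fingers":-1},{"delta_rot":[0,0,0],"xyz":[0,0,-0.002],"fingers":-1},{"delta_rot":[0,0,0],"xyz":[0,0,-0.002],"fingers":-1}]' ; python3 -m crank '[{"delta_rot":[0,0,0],"xyz":[0,0,-0.015],"fingers":-1},{"delta_rot":[0,0,0],"xyz":[0,0,-0.03],"fingers":-1},{"delta_rot":[0,0,0],"xyz":[0,0,-0.05],"fingers":-1},{"delta_rot":[0,0,0],"xyz":[0,0,-0.08],"fingers":-1},{"delta_rot":[0,0,0],"xyz":[0,0,-0.11],"fingers":-1},{"delta_rot":[0,0,0],"xyz":[0,0,-0.14],"fingers":-1},{"delta_rot":[0,0,0],"xyz":[0,0,-0.14],"fingers":-1}]'; python3 go.py 0.5807 0.0145 0.18 15.5
```

```text
t: 9.45
eef_pos: [0.4664, 0.2769, 0.0377]
tool_rot: [0.0, 0.991, 0.135, -0.0]
contact_force: [-0.0, 0.7, 0.1]
gripper_width: 1.004
grasp_force: 0.0
t: 10.15
eef_pos: [0.4688, 0.2789, 0.1836]
tool_rot: [-0.002, 0.991, 0.135, 0.004]
contact_force: [0.5, 0.4, 0.7]
gripper_width: 0.999
grasp_force: 0.0
pos [0.4688 0.2789 0.1836] yaw 15.49 t 10.15 grip 0.999 F [0.5 0.4 0.7]
xyz [0.0372 0.2847 0.0032] rot [-0.15 -0.52 -0.01]
```

```bash
python3 -m crank '[{"delta_rot":[0,0,0],"xyz":[0.004,0.03,0],"fingers":-1},{"delta_rot":[0,0,0],"xyz":[0.009,0.065,0],"fingers":-0.4},{"delta_rot":[0,0,0],"xyz":[0.014,0.1,0],"fingers":-0.4},{"delta_rot":[0,0,0],"xyz":[0.02,0.14,0],"fingers":-0.4},{"delta_rot":[0,0,0],"xyz":[0.025,0.18,0],"fingers":-0.4},{"delta_rot":[0,0,0],"xyz":[0.031,0.22,0],"fingers":-0.4},{"delta_rot":[0,0,0],"xyz":[0.036,0.255,0],"fingers":-0.4},{"delta_rot":[0,0,0],"xyz":[0.04,0.275,0],"fingers":-0.4},{"delta_rot":[0,0,0],"xyz":[0.04,0.283,0],"fingers":-0.4},{"delta_rot":[0,0,0],"xyz":[0.04,0.283,0],"fingers":-0.4}]';  python3 -m crank '[{"delta_rot":[0,0,0],"xyz":[0,0,0],"fingers":-0.4}]'; python3 go.py 0.5807 0.0145 0.036 15.5;  python3 - <<'E'
from h import *
c=viewer.read_camera("wrist"); cv2.imwrite("pics/wrist2.png",c["img"][:,:,::-1])
for P in[(.5807,.0145,.072),(.5476,.0548,.028)]: print(to_px(c,P))
E
```

```text
t: 11.15
eef_pos: [0.5804, 0.0141, 0.178]
tool_rot: [0.0, 0.991, 0.134, 0.0]
contact_force: [-0.8, -0.4, 0.5]
gripper_width: 0.702
grasp_force: 0.0
t: 11.25
eef_pos: [0.5799, 0.0165, 0.178]
tool_rot: [-0.0, 0.991, 0.136, -0.0]
contact_force: [-0.0, -0.6, -0.6]
gripper_width: 0.701
grasp_force: 0.0
pos [0.5799 0.0165 0.178 ] yaw 15.59 t 11.25 grip 0.701 F [-0.  -0.6 -0.6]
xyz [0.0002 0.0023 0.142 ] rot [-0.05  0.    0.09]
[318.93828443 194.29265287]
[267.36091889 203.83449211]
```

View pics/wrist2.png

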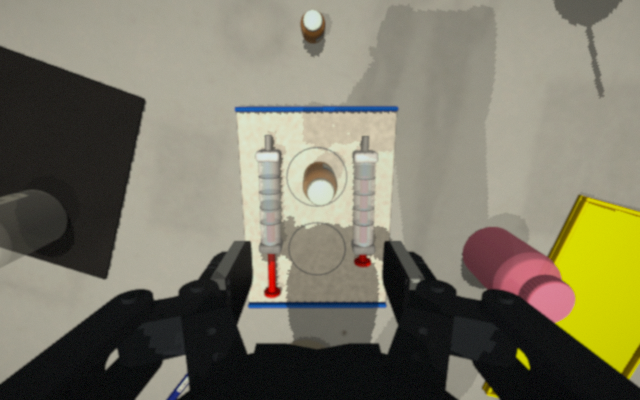

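The amber cap is at (320,193), where it was predicted to be, and the reagent is on the mat at left. Next I descend to TCP z = 0.037 and grip.

```bash
python3 -m crank '[{"delta_rot":[0,0,0],"xyz":[0,0.002,0.02],"fingers":-0.4},{"delta_rot":[0,0,0],"xyz":[0,0.002,0.045],"fingers":-0.4},{"delta_rot":[0,0,0],"xyz":[0,0.002,0.07],"fingers":-0.4},{"delta_rot":[0,0,0],"xyz":[0,0.002,0.09],"fingers":-0.4},{"delta_rot":[0,0,0],"xyz":[0,0.002,0.11],"fingers":-0.4},{"delta_rot":[0,0,0],"xyz":[0,0.002,0.125],"fingers":-0.4},{"delta_rot":[0,0,0],"xyz":[0,0.002,0.135],"fingers":-0.4},{"delta_rot":[0,0,0],"xyz":[0,0.002,0.141],"fingers":-0.4},{"delta_rot":[0,0,0],"xyz":[0,0.002,0.141],"fingers":-0.4}]'; python3 -m crank '[{"delta_rot":[0,0,0],"xyz":[0,0,0],"fingers":0},{"delta_rot":[0,0,0],"xyz":[0,0,0],"fingers":0.2},{"delta_rot":[0,0,0],"xyz":[0,0,0],"fingers":0.4},{"delta_rot":[0,0,0],"xyz":[0,0,0],"fingers":0.6},{"delta_rot":[0,0,0],"xyz":[0,0,0],"fingers":1},{"delta_rot":[0,0,0],"xyz":[0,0,0],"fingers":1},{"delta_rot":[0,0,0],"xyz":[0,0,0],"fingers":1},{"delta_rot":[0,0,0],"xyz":[0,0,0],"fingers":1}]' 30; python3 -m crank '[{"delta_rot":[0,0,0],"xyz":[0,0,-0.01],"fingers":1},{"delta_rot":[0,0,0],"xyz":[0,0,-0.02],"fingers":1},{"delta_rot":[0,0,0],"xyz":[0,0,-0.035],"fingers":1},{"delta_rot":[0,0,0],"xyz":[0,0,-0.05],"fingers":1},{"delta_rot":[0,0,0],"xyz":[0,0,-0.065],"fingers":1},{"delta_rot":[0,0,0],"xyz":[0,0,-0.075],"fingers":1},{"delta_rot":[0,0,0],"xyz":[0,0,-0.08],"fingers":1},{"delta_rot":[0,0,0],"xyz":[0,0,-0.08],"fingers":1}]'; python3 go.py 0.558 0.271 0.118 15.5
```

```text
t: 12.2
eef_pos: [0.5808, 0.0132, 0.0364]
tool_rot: [-0.0, 0.991, 0.135, -0.0]
contact_force: [-0.0, 0.0, -0.2]
gripper_width: 0.702
grasp_force: 0.0
t: 13.0
eef_pos: [0.5818, 0.0131, 0.0376]
tool_rot: [0.0, 0.991, 0.135, 0.001]
contact_force: [-0.8, 0.2, 6.2]
gripper_width: 0.336
grasp_force: 29.5
t: 13.8
eef_pos: [0.5815, 0.0129, 0.1177]
tool_rot: [0.0, 0.991, 0.135, 0.001]
contact_force: [0.3, 0.5, -0.9]
gripper_width: 0.333
grasp_force: 29.7
pos [0.5815 0.0129 0.1177] yaw 15.48 t 13.8 grip 0.333 F [ 0.3  0.5 -0.9]
xyz [ 0.0463 -0.255  -0.0004] rot [ 0.02 -0.08 -0.02]
```

```bash
python3 -m crank '[{"delta_rot":[0,0,0],"xyz":[0.003,-0.015,0],"fingers":1},{"delta_rot":[0,0,0],"xyz":[0.008,-0.04,0],"fingers":1},{"delta_rot":[0,0,0],"xyz":[0.013,-0.07,0],"fingers":1},{"delta_rot":[0,0,0],"xyz":[0.019,-0.105,0],"fingers":1},{"delta_rot":[0,0,0],"xyz":[0.026,-0.14,0],"fingers":1},{"delta_rot":[0,0,0],"xyz":[0.032,-0.175,0],"fingers":1},{"delta_rot":[0,0,0],"xyz":[0.038,-0.21,0],"fingers":1},{"delta_rot":[0,0,0],"xyz":[0.043,-0.235,0],"fingers":1},{"delta_rot":[0,0,0],"xyz":[0.046,-0.25,0],"fingers":1},{"delta_rot":[0,0,0],"xyz":[0.046,-0.255,0],"fingers":1}]'; python3 -m crank '[{"delta_rot":[0,0,0],"xyz":[0,0,0],"fingers":1},{"delta_rot":[0,0,0],"xyz":[0,0,0.02],"fingers":1},{"delta_rot":[0,0,0],"xyz":[0,0,0.04],"fingers":1},{"delta_rot":[0,0,0],"xyz":[0,0,0.06],"fingers":1},{"delta_rot":[0,0,0],"xyz":[0,0,0.07],"fingers":1},{"delta_rot":[0,0,0],"xyz":[0,0,0.076],"fingers":1},{"delta_rot":[0,0,0],"xyz":[0,0,0.079],"fingers":1},{"delta_rot":[0,0,0],"xyz":[0,0,0.081],"fingers":1},{"delta_rot":[0,0,0],"xyz":[0,0,0.081],"fingers":1}]'; python3 go.py 0.558 0.271 0.0355 15.5
```

```text
t: 14.8
eef_pos: [0.5561, 0.2736, 0.1162]
tool_rot: [-0.0, 0.991, 0.136, -0.001]
contact_force: [-0.1, 0.3, -1.2]
gripper_width: 0.334
grasp_force: 29.7
t: 15.7
eef_pos: [0.5576, 0.2711, 0.0363]
tool_rot: [-0.0, 0.991, 0.135, 0.0]
contact_force: [-0.0, 0.2, -0.6]
gripper_width: 0.331
grasp_force: 29.7
pos [0.5576 0.2711 0.0363] yaw 15.48 t 15.7 grip 0.331 F [-0.   0.2 -0.6]
xyz [0.0003 0.0001 0.0008] rot [-0.01 -0.04 -0.02]
```

```bash
python3 -m crank '[{"delta_rot":[0,0,0],"xyz":[0,0,0.0005],"fingers":1},{"delta_rot":[0,0,0],"xyz":[0,0,0.001],"fingers":1},{"delta_rot":[0,0,0],"xyz":[0,0,0.0015],"fingers":1}]'
```

```text
t: 16.0
eef_pos: [0.5582, 0.2715, 0.0356]
tool_rot: [-0.0, 0.991, 0.135, 0.001]
contact_force: [-1.5, -0.7, 10.5]
gripper_width: 0.331
grasp_force: 30.4
```

```bash
python3 -m crank '[{"delta_rot":[0,0,0],"xyz":[0,0,-0.001],"fingers":1},{"delta_rot":[0,0,0],"xyz":[0,0,-0.001],"fingers":0.25},{"delta_rot":[0,0,0],"xyz":[0,0,-0.001],"fingers":0},{"delta_rot":[0,0,0],"xyz":[0,0,-0.001],"fingers":-0.3},{"delta_rot":[0,0,0],"xyz":[0,0,-0.001],"fingers":-0.3},{"delta_rot":[0,0,0],"xyz":[0,0,-0.001],"fingers":-0.3}]' ; python3 -m crank '[{"delta_rot":[0,0,0],"xyz":[0,0,-0.015],"fingers":-0.3},{"delta_rot":[0,0,0],"xyz":[0,0,-0.03],"fingers":-0.3},{"delta_rot":[0,0,0],"xyz":[0,0,-0.05],"fingers":-0.3},{"delta_rot":[0,0,0],"xyz":[0,0,-0.08],"fingers":-0.3},{"delta_rot":[0,0,0],"xyz":[0,0,-0.11],"fingers":-0.3},{"delta_rot":[0,0,0],"xyz":[0,0,-0.14],"fingers":-0.3},{"delta_rot":[0,0,0],"xyz":[0,0,-0.14],"fingers":-0.3},{"delta_rot":[0,0,0],"xyz":[0,0,-0.14],"fingers":-0.3}]'; python3 go.py 0.5476 0.0548 0.15 14.5;  python3 - <<'E'
from h import *
s=viewer.read_camera("scene"); cv2.imwrite("pics/sc2.png",cv2.resize(s["img"][120:340,200:480],None,fx=2.7,fy=2.7,interpolation=2)[:,:,::-1])
E
```

```text
t: 16.6
eef_pos: [0.5572, 0.271, 0.0352]
tool_rot: [0.0, 0.991, 0.135, -0.0]
contact_force: [0.4, 0.2, -0.3]
gripper_width: 0.65
grasp_force: 0.0
t: 17.4
eef_pos: [0.5579, 0.2713, 0.1775]
tool_rot: [-0.0, 0.991, 0.135, 0.002]
contact_force: [-0.8, -0.0, -1.5]
gripper_width: 0.65
grasp_force: 0.0
pos [0.5579 0.2713 0.1775] yaw 15.49 t 17.4 grip 0.65 F [-0.8 -0.  -1.5]
xyz [-0.0679  0.2059  0.0271] rot [-0.03 -0.19  0.99]
```

View pics/sc2.png

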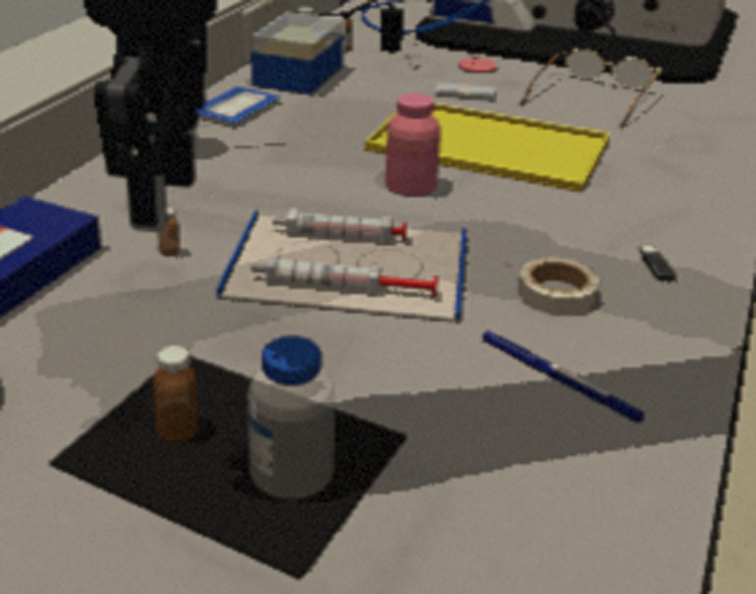

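Both bottles stand upright on the mat (amber at (176,400), reagent at (291,430)) and both syringes are unmoved. Next I move over the drawn syringe.

```bash
python3 -m crank '[{"delta_rot":[0,0,0.5],"xyz":[-0.01,0.03,0],"fingers":-0.3},{"delta_rot":[0,0,1],"xyz":[-0.023,0.07,0.005],"fingers":-0.3},{"delta_rot":[0,0,1],"xyz":[-0.036,0.11,0.01],"fingers":-0.3},{"delta_rot":[0,0,1],"xyz":[-0.05,0.15,0.018],"fingers":-0.3},{"delta_rot":[0,0,1],"xyz":[-0.06,0.185,0.025],"fingers":-0.3},{"delta_rot":[0,0,1],"xyz":[-0.068,0.2,0.027],"fingers":-0.3},{"delta_rot":[0,0,1],"xyz":[-0.068,0.206,0.027],"fingers":-0.3},{"delta_rot":[0,0,1],"xyz":[-0.068,0.206,0.027],"fingers":-0.3},{"delta_rot":[0,0,1],"xyz":[-0.068,0.206,0.027],"fingers":-0.3}]'; python3 go.py 0.5476 0.0548 0.009 14.5;  python3 - <<'E'
from h import *
c=viewer.read_camera("wrist"); cv2.imwrite("pics/wrist3.png",c["img"][:,:,::-1])
print(to_px(c,(.5476,.0548,.017)),to_px(c,(.5912,.0661,.017)),to_px(c,(.504,.0435,.017)))
r=cut_out("wrist","syringe_a")
for x in r:
    rc=cv2.minAreaRect(cv2.findNonZero(x["pixels"].astype(np.uint8))); print(x["score"],rc,onz(c,rc[0],.017))
E
```

```text
t: 18.35
eef_pos: [0.5471, 0.0567, 0.1486]
tool_rot: [-0.001, 0.992, 0.127, 0.0]
contact_force: [-0.5, 0.3, -0.0]
gripper_width: 0.652
grasp_force: 0.0
pos [0.5471 0.0567 0.1486] yaw 14.64 t 18.35 grip 0.652 F [-0.5  0.3 -0. ]
xyz [-0.0002  0.0021  0.1396] rot [-0.07 -0.06  0.14]
[318.55898893 186.94570028] [318.75522898 133.68781926] [318.37881048 235.84460035]
0.66 ((426.0, 185.5), (32.254207611083984, 147.3621826171875), 2.2906100749969482) [ 0.57217991 -0.03396266  0.017     ]
0.55 ((319.0, 204.0), (184.0, 28.0), 90.0) [0.5329162  0.05054095 0.017     ]
```

View pics/wrist3.png

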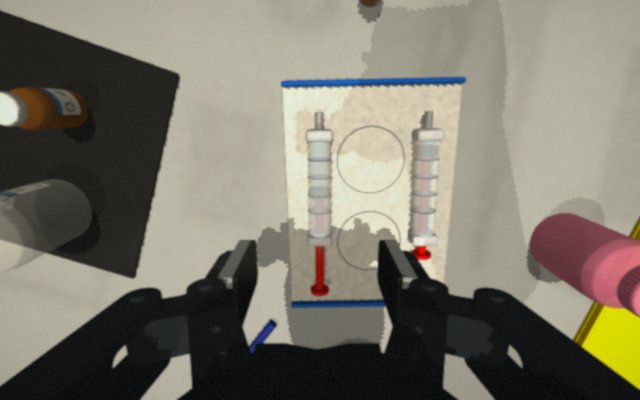

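The syringe fittings are at (318,134) and (318,240), straight along the tool axis and centred. Next I descend and grip.

```bash
python3 -m crank '[{"delta_rot":[0,0,0],"xyz":[-0.002,0.001,0.02],"fingers":-0.3},{"delta_rot":[0,0,0],"xyz":[-0.002,0.001,0.045],"fingers":-0.3},{"delta_rot":[0,0,0],"xyz":[-0.002,0.001,0.07],"fingers":-0.3},{"delta_rot":[0,0,0],"xyz":[-0.002,0.001,0.09],"fingers":-0.2},{"delta_rot":[0,0,0],"xyz":[-0.002,0.001,0.11],"fingers":-0.2},{"delta_rot":[0,0,0],"xyz":[-0.002,0.001,0.122],"fingers":-0.2},{"delta_rot":[0,0,0],"xyz":[-0.002,0.001,0.132],"fingers":-0.2},{"delta_rot":[0,0,0],"xyz":[-0.002,0.001,0.138],"fingers":-0.2},{"delta_rot":[0,0,0],"xyz":[-0.002,0.001,0.138],"fingers":-0.2},{"delta_rot":[0,0,0],"xyz":[-0.002,0.001,0.138],"fingers":-0.2}]'; python3 go.py 0.5457 0.0553 0.009 14.5
```

```text
t: 19.45
eef_pos: [0.5455, 0.053, 0.0108]
tool_rot: [-0.0, 0.992, 0.126, 0.0]
contact_force: [0.6, -0.7, 0.1]
gripper_width: 0.602
grasp_force: 0.0
pos [0.5455 0.053  0.0108] yaw 14.49 t 19.45 grip 0.602 F [ 0.6 -0.7  0.1]
xyz [ 0.0007 -0.0022  0.0018] rot [ 0.   -0.05 -0.01]
```

```bash
python3 -m crank '[{"delta_rot":[0,0,0],"xyz":[0,-0.0015,0.0015],"fingers":-0.2},{"delta_rot":[0,0,0],"xyz":[0,-0.0015,0.0025],"fingers":0.1},{"delta_rot":[0,0,0],"xyz":[0,-0.0015,0.0025],"fingers":0.3},{"delta_rot":[0,0,0],"xyz":[0,-0.0015,0.0025],"fingers":0.4},{"delta_rot":[0,0,0],"xyz":[0,-0.0015,0.0025],"fingers":0.5},{"delta_rot":[0,0,0],"xyz":[0,-0.0015,0.0025],"fingers":0.6},{"delta_rot":[0,0,0],"xyz":[0,-0.0015,0.0025],"fingers":1},{"delta_rot":[0,0,0],"xyz":[0,-0.0015,0.0025],"fingers":1},{"delta_rot":[0,0,0],"xyz":[0,-0.0015,0.0025],"fingers":1},{"delta_rot":[0,0,0],"xyz":[0,-0.0015,0.0025],"fingers":1}]' 40; python3 go.py 0.5457 0.0553 0.15 14.5
```

```text
t: 20.45
eef_pos: [0.5448, 0.0542, 0.0081]
tool_rot: [0.0, 0.992, 0.126, 0.0]
contact_force: [-1.3, -0.6, 6.3]
gripper_width: 0.216
grasp_force: 39.1
pos [0.5448 0.0542 0.0081] yaw 14.49 t 20.45 grip 0.216 F [-1.3 -0.6  6.3]
xyz [ 0.0011 -0.0008 -0.1419] rot [ 0.01 -0.01 -0.01]
```

```bash
python3 -m crank '[{"delta_rot":[0,0,0],"xyz":[0,0,-0.01],"fingers":1},{"delta_rot":[0,0,0],"xyz":[0,0,-0.02],"fingers":1},{"delta_rot":[0,0,0],"xyz":[0,0,-0.04],"fingers":1},{"delta_rot":[0,0,0],"xyz":[0,0,-0.065],"fingers":1},{"delta_rot":[0,0,0],"xyz":[0,0,-0.095],"fingers":1},{"delta_rot":[0,0,0],"xyz":[0,0,-0.125],"fingers":1},{"delta_rot":[0,0,0],"xyz":[0,0,-0.15],"fingers":1},{"delta_rot":[0,0,0],"xyz":[0,0,-0.17],"fingers":1},{"delta_rot":[0,0,0],"xyz":[0,0,-0.18],"fingers":1},{"delta_rot":[0,0,0],"xyz":[0,0,-0.18],"fingers":1}]'; python3 go.py 0.522 -0.318 0.19 0;  python3 - <<'E'
from h import *
s=viewer.read_camera("top"); i=cv2.resize(s["img"][100:300,240:500],None,fx=2.9,fy=2.9,interpolation=2)[:,:,::-1]
cv2.imwrite("pics/top2.png",i)
E
```

```text
t: 21.45
eef_pos: [0.5455, 0.0544, 0.1895]
tool_rot: [0.0, 0.992, 0.126, 0.002]
contact_force: [0.2, -0.4, -1.2]
gripper_width: 0.213
grasp_force: 39.2
pos [0.5455 0.0544 0.1895] yaw 14.48 t 21.45 grip 0.213 F [ 0.2 -0.4 -1.2]
xyz [-0.1159  0.3547 -0.0007] rot [ 0.   -0.18 14.48]
```

View pics/top2.png

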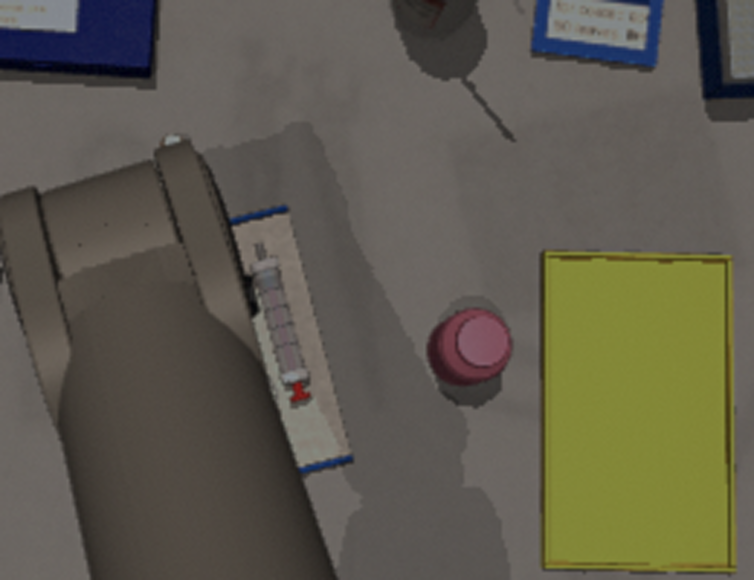

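The arm hides the caddy, but the pushed-in syringe at (280,325) is untouched and the tray is clear. Opening and force say the syringe is held, so I carry it over.

```bash
python3 -m crank '[{"delta_rot":[0,0,1],"xyz":[-0.006,0.018,0],"fingers":1},{"delta_rot":[0,0,3],"xyz":[-0.018,0.055,0],"fingers":1},{"delta_rot":[0,0,5],"xyz":[-0.032,0.1,0],"fingers":1},{"delta_rot":[0,0,7],"xyz":[-0.047,0.145,0],"fingers":1},{"delta_rot":[0,0,9],"xyz":[-0.062,0.19,0],"fingers":1},{"delta_rot":[0,0,11],"xyz":[-0.077,0.235,0],"fingers":1},{"delta_rot":[0,0,13],"xyz":[-0.091,0.28,0],"fingers":1},{"delta_rot":[0,0,14.5],"xyz":[-0.104,0.32,0],"fingers":1},{"delta_rot":[0,0,14.5],"xyz":[-0.112,0.345,0],"fingers":1},{"delta_rot":[0,0,14.5],"xyz":[-0.116,0.355,0],"fingers":1}]'; python3 -m crank '[{"delta_rot":[0,0,0],"xyz":[0,0,0],"fingers":1},{"delta_rot":[0,0,0],"xyz":[0,0,0.01],"fingers":1},{"delta_rot":[0,0,0],"xyz":[0,0,0.03],"fingers":1},{"delta_rot":[0,0,0],"xyz":[0,0,0.05],"fingers":1},{"delta_rot":[0,0,0],"xyz":[0,0,0.07],"fingers":1},{"delta_rot":[0,0,0],"xyz":[0,0,0.09],"fingers":1},{"delta_rot":[0,0,0],"xyz":[0,0,0.1],"fingers":1},{"delta_rot":[0,0,0],"xyz":[0,0,0.1],"fingers":1}]';  python3 go.py 0.522 -0.318 0.006 0;  python3 - <<'E'
from h import *
c=viewer.read_camera("wrist"); cv2.imwrite("pics/wrist4.png",c["img"][:,:,::-1])
E
```

```text
t: 22.5
eef_pos: [0.5185, -0.3229, 0.1862]
tool_rot: [0.0, 1.0, -0.003, -0.002]
contact_force: [-0.7, -0.1, 0.2]
gripper_width: 0.213
grasp_force: 39.2
t: 23.3
eef_pos: [0.5205, -0.3161, 0.086]
tool_rot: [-0.001, 1.0, 0.001, -0.001]
contact_force: [0.2, 0.4, 0.5]
gripper_width: 0.216
grasp_force: 39.2
pos [ 0.5205 -0.3161  0.086 ] yaw 0.13 t 23.3 grip 0.216 F [0.2 0.4 0.5]
xyz [0.0017 0.0021 0.08  ] rot [-0.13  0.17  0.13]
```

View pics/wrist4.png

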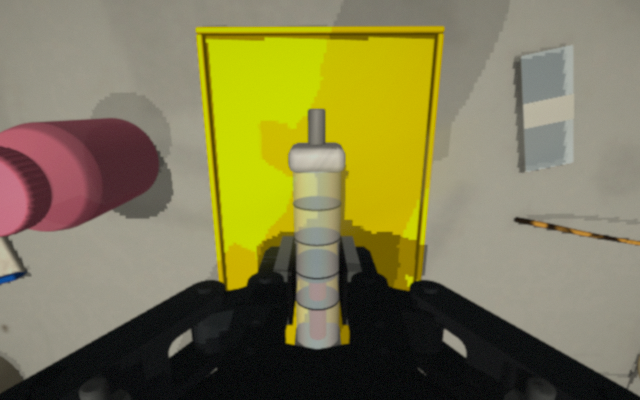

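The syringe is held level at (318,240), over the middle of the tray and parallel to it. Next I lower it.

```bash
python3 -m crank '[{"delta_rot":[0,0,0],"xyz":[0,0.001,0.015],"fingers":1},{"delta_rot":[0,0,0],"xyz":[0,0.001,0.03],"fingers":1},{"delta_rot":[0,0,0],"xyz":[0,0.001,0.045],"fingers":1},{"delta_rot":[0,0,0],"xyz":[0,0.001,0.058],"fingers":1},{"delta_rot":[0,0,0],"xyz":[0,0.001,0.068],"fingers":1},{"delta_rot":[0,0,0],"xyz":[0,0.001,0.074],"fingers":1},{"delta_rot":[0,0,0],"xyz":[0,0.001,0.077],"fingers":1},{"delta_rot":[0,0,0],"xyz":[0,0.001,0.078],"fingers":1},{"delta_rot":[0,0,0],"xyz":[0,0.001,0.078],"fingers":1}]'; python3 -m crank '[{"delta_rot":[0,0,0],"xyz":[0,0,0.0005],"fingers":1},{"delta_rot":[0,0,0],"xyz":[0,0,0.001],"fingers":1},{"delta_rot":[0,0,0],"xyz":[0,0,0.001],"fingers":1}]'
```

```text
t: 24.25
eef_pos: [0.5215, -0.3197, 0.0101]
tool_rot: [0.0, 1.0, -0.0, 0.0]
contact_force: [0.4, 0.3, -0.3]
gripper_width: 0.215
grasp_force: 39.2
t: 24.55
eef_pos: [0.5214, -0.3196, 0.0091]
tool_rot: [0.0, 1.0, -0.0, 0.0]
contact_force: [-0.2, -0.5, -0.8]
gripper_width: 0.214
grasp_force: 39.2
```

```bash
python3 -m crank '[{"delta_rot":[0,0,0],"xyz":[0,0,0.001],"fingers":1},{"delta_rot":[0,0,0],"xyz":[0,0,0.002],"fingers":1},{"delta_rot":[0,0,0],"xyz":[0,0,0.002],"fingers":1}]'; python3 -m crank '[{"delta_rot":[0,0,0],"xyz":[0,0,0.0005],"fingers":1},{"delta_rot":[0,0,0],"xyz":[0,0,0.001],"fingers":1},{"delta_rot":[0,0,0],"xyz":[0,0,0.001],"fingers":1}]'
```

```text
t: 24.85
eef_pos: [0.5211, -0.3194, 0.0066]
tool_rot: [-0.0, 1.0, -0.0, -0.0]
contact_force: [0.5, -0.0, -0.7]
gripper_width: 0.211
grasp_force: 39.2
t: 25.15
eef_pos: [0.5213, -0.3195, 0.0061]
tool_rot: [0.0, 1.0, -0.0, -0.0]
contact_force: [-2.4, 0.2, 3.7]
gripper_width: 0.219
grasp_force: 39.6
```

Contact with the floor at the predicted height. Release and rise.

```bash
python3 -m crank '[{"delta_rot":[0,0,0],"xyz":[0,0,0],"fingers":0.5},{"delta_rot":[0,0,0],"xyz":[0,0,0],"fingers":0.3},{"delta_rot":[0,0,0],"xyz":[0,0,0],"fingers":0.1},{"delta_rot":[0,0,0],"xyz":[0,0,0],"fingers":-0.1},{"delta_rot":[0,0,0],"xyz":[0,0,0],"fingers":-0.1},{"delta_rot":[0,0,0],"xyz":[0,0,0],"fingers":-0.1}]' ; python3 -m crank '[{"delta_rot":[0,0,0],"xyz":[0,0,-0.015],"fingers":-0.1},{"delta_rot":[0,0,0],"xyz":[0,0,-0.03],"fingers":-0.1},{"delta_rot":[0,0,0],"xyz":[0,0,-0.06],"fingers":-0.1},{"delta_rot":[0,0,0],"xyz":[0,0,-0.1],"fingers":-0.2},{"delta_rot":[0,0,0],"xyz":[0,0,-0.14],"fingers":-0.2},{"delta_rot":[0,0,0],"xyz":[0,0,-0.17],"fingers":-0.2},{"delta_rot":[0,0,0],"xyz":[0,0,-0.18],"fingers":-0.2},{"delta_rot":[0,0,0],"xyz":[0,0,-0.18],"fingers":-0.2}]';  python3 go.py 0.5575 0.271 0.18 15.5;  python3 - <<'E'
from h import *
c=viewer.read_camera("wrist"); t=viewer.read_camera("scene")["img"]
cv2.imwrite("pics/w5.png",np.hstack([cv2.resize(c["img"],(400,250)),cv2.resize(t[120:340,200:480],(400,314))[:250]])[:,:,::-1])
E
```

```text
t: 25.75
eef_pos: [0.5212, -0.3195, 0.0058]
tool_rot: [0.0, 1.0, -0.0, 0.0]
contact_force: [-0.2, 0.4, 0.1]
gripper_width: 0.551
grasp_force: 0.0
t: 26.55
eef_pos: [0.5223, -0.3201, 0.1888]
tool_rot: [0.001, 1.0, -0.0, 0.002]
contact_force: [0.1, -0.2, -1.2]
gripper_width: 0.605
grasp_force: 0.0
pos [ 0.5223 -0.3201  0.1888] yaw -0.02 t 26.55 grip 0.605 F [ 0.1 -0.2 -1.2]
xyz [ 0.035  -0.5911  0.0076] rot [  0.17  -0.23 -15.52]
```

View pics/w5.png

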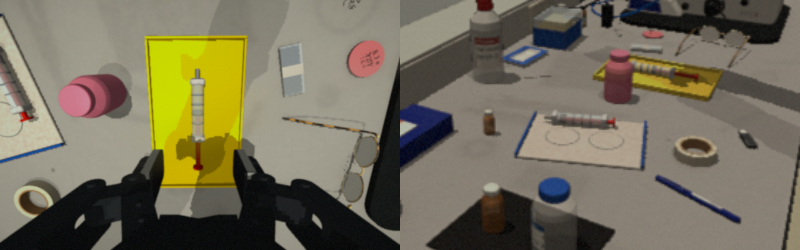

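The syringe lies flat in the tray with the plunger out ((198,120) in the wrist half), and the bottles still stand. Next I go for the amber bottle.

```bash
python3 -m crank '[{"delta_rot":[0,0,-1],"xyz":[0.001,-0.025,0],"fingers":-0.3},{"delta_rot":[0,0,-3],"xyz":[0.004,-0.065,0],"fingers":-0.3},{"delta_rot":[0,0,-5],"xyz":[0.006,-0.11,0],"fingers":-0.3},{"delta_rot":[0,0,-7],"xyz":[0.009,-0.155,0],"fingers":-0.3},{"delta_rot":[0,0,-9],"xyz":[0.012,-0.2,0],"fingers":-0.3},{"delta_rot":[0,0,-11],"xyz":[0.014,-0.245,0],"fingers":-0.3},{"delta_rot":[0,0,-13],"xyz":[0.017,-0.29,0],"fingers":-0.3},{"delta_rot":[0,0,-15],"xyz":[0.02,-0.335,0],"fingers":-0.3},{"delta_rot":[0,0,-15.5],"xyz":[0.022,-0.38,0],"fingers":-0.3},{"delta_rot":[0,0,-15.5],"xyz":[0.025,-0.41,0],"fingers":-0.3}]'; python3 -m crank '[{"delta_rot":[0,0,0],"xyz":[0,0,0],"fingers":-0.3},{"delta_rot":[0,0,0],"xyz":[0,0,0],"fingers":-0.3}]'; python3 go.py 0.5575 0.271 0.16 15.5
```

```text
t: 27.65
eef_pos: [0.5443, 0.0952, 0.1843]
tool_rot: [-0.001, 0.991, 0.137, -0.001]
contact_force: [-0.0, -0.2, -0.1]
gripper_width: 0.65
grasp_force: 0.0
t: 27.85
eef_pos: [0.5449, 0.0915, 0.1843]
tool_rot: [0.0, 0.991, 0.136, -0.001]
contact_force: [-0.4, 0.1, 0.0]
gripper_width: 0.651
grasp_force: 0.0
pos [0.5449 0.0915 0.1843] yaw 15.65 t 27.85 grip 0.651 F [-0.4  0.1  0. ]
xyz [ 0.0606 -0.1695  0.0242] rot [-0.02  0.17  0.15]
```

```bash
python3 -m crank '[{"delta_rot":[0,0,0],"xyz":[0.01,-0.025,0.005],"fingers":-0.3},{"delta_rot":[0,0,0],"xyz":[0.022,-0.06,0.01],"fingers":-0.3},{"delta_rot":[0,0,0],"xyz":[0.036,-0.1,0.015],"fingers":-0.3},{"delta_rot":[0,0,0],"xyz":[0.05,-0.135,0.02],"fingers":-0.3},{"delta_rot":[0,0,0],"xyz":[0.058,-0.16,0.024],"fingers":-0.3},{"delta_rot":[0,0,0],"xyz":[0.06,-0.169,0.024],"fingers":-0.3},{"delta_rot":[0,0,0],"xyz":[0.06,-0.169,0.024],"fingers":-0.3},{"delta_rot":[0,0,0],"xyz":[0.06,-0.169,0.024],"fingers":-0.3},{"delta_rot":[0,0,0],"xyz":[0.06,-0.169,0.024],"fingers":-0.3}]'; python3 go.py 0.5575 0.271 0.0355 15.5
python3 - <<'E'
from h import *
c=viewer.read_camera("wrist"); cv2.imwrite("pics/w6.png",c["img"][:,:,::-1])
print(to_px(c,(.5575,.271,.07)),[(r["score"],r["pixel"]) for r in search_frame("wrist","amber")])
E
```

```text
t: 28.75
eef_pos: [0.5596, 0.2667, 0.1618]
tool_rot: [0.001, 0.991, 0.133, 0.0]
contact_force: [-0.1, -0.1, -0.4]
gripper_width: 0.651
grasp_force: 0.0
pos [0.5596 0.2667 0.1618] yaw 15.31 t 28.75 grip 0.651 F [-0.1 -0.1 -0.4]
xyz [-0.0009 -0.0049  0.1263] rot [ 0.08  0.01 -0.19]
[309.46477523 200.65665222] [(0.86, [615.0, 85.0]), (0.78, [308.3, 191.2])]
```

View pics/w6.png

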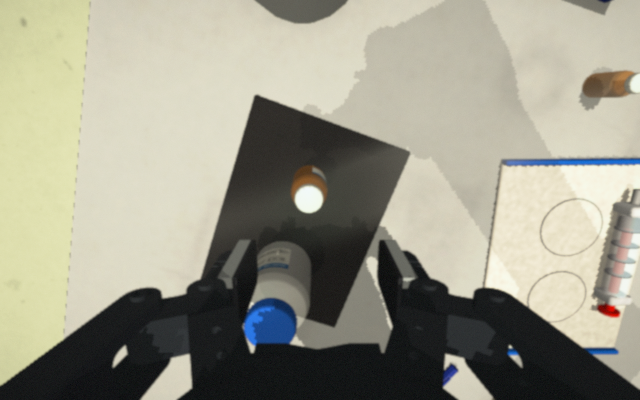

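The amber cap is at (309,199), as predicted, and the fingers have room beside the reagent. Next I descend with a 4–5 mm lateral correction, grip and lift.

```bash
python3 -m crank '[{"delta_rot":[0,0,0],"xyz":[0,-0.002,0.015],"fingers":-0.3},{"delta_rot":[0,0,0],"xyz":[0,-0.004,0.03],"fingers":-0.3},{"delta_rot":[0,0,0],"xyz":[0,-0.004,0.05],"fingers":-0.3},{"delta_rot":[0,0,0],"xyz":[0,-0.004,0.07],"fingers":-0.3},{"delta_rot":[0,0,0],"xyz":[0,-0.004,0.09],"fingers":-0.3},{"delta_rot":[0,0,0],"xyz":[0,-0.004,0.105],"fingers":-0.3},{"delta_rot":[0,0,0],"xyz":[0,-0.004,0.118],"fingers":-0.3},{"delta_rot":[0,0,0],"xyz":[0,-0.004,0.125],"fingers":-0.3},{"delta_rot":[0,0,0],"xyz":[0,-0.004,0.125],"fingers":-0.3}]'; python3 go.py 0.5575 0.271 0.0355 15.5
```

```text
t: 29.75
eef_pos: [0.5573, 0.273, 0.0357]
tool_rot: [0.0, 0.991, 0.135, -0.001]
contact_force: [0.5, -0.4, -0.6]
gripper_width: 0.653
grasp_force: 0.0
pos [0.5573 0.273  0.0357] yaw 15.5 t 29.75 grip 0.653 F [ 0.5 -0.4 -0.6]
xyz [-0.0004  0.002   0.0002] rot [ 0.02  0.09 -0.  ]
```

```bash
python3 -m crank '[{"delta_rot":[0,0,0],"xyz":[0,0.002,0],"fingers":0},{"delta_rot":[0,0,0],"xyz":[0,0.002,0],"fingers":0.2},{"delta_rot":[0,0,0],"xyz":[0,0.002,0],"fingers":0.3},{"delta_rot":[0,0,0],"xyz":[0,0.002,0],"fingers":0.4},{"delta_rot":[0,0,0],"xyz":[0,0.002,0],"fingers":1},{"delta_rot":[0,0,0],"xyz":[0,0.002,0],"fingers":1},{"delta_rot":[0,0,0],"xyz":[0,0.002,0],"fingers":1},{"delta_rot":[0,0,0],"xyz":[0,0.002,0],"fingers":1}]' 30; python3 -m crank '[{"delta_rot":[0,0,0],"xyz":[0,0,-0.01],"fingers":1},{"delta_rot":[0,0,0],"xyz":[0,0,-0.02],"fingers":1},{"delta_rot":[0,0,0],"xyz":[0,0,-0.035],"fingers":1},{"delta_rot":[0,0,0],"xyz":[0,0,-0.05],"fingers":1},{"delta_rot":[0,0,0],"xyz":[0,0,-0.065],"fingers":1},{"delta_rot":[0,0,0],"xyz":[0,0,-0.08],"fingers":1},{"delta_rot":[0,0,0],"xyz":[0,0,-0.08],"fingers":1}]'; python3 go.py 0.581 0.0133 0.118 15.5
```

```text
t: 30.55
eef_pos: [0.5592, 0.2716, 0.0377]
tool_rot: [-0.0, 0.991, 0.135, 0.001]
contact_force: [-0.8, -1.0, 6.4]
gripper_width: 0.33
grasp_force: 29.5
t: 31.25
eef_pos: [0.5599, 0.2723, 0.1198]
tool_rot: [-0.001, 0.991, 0.135, 0.002]
contact_force: [0.2, 0.4, -0.1]
gripper_width: 0.33
grasp_force: 29.7
pos [0.5599 0.2723 0.1198] yaw 15.48 t 31.25 grip 0.33 F [ 0.2  0.4 -0.1]
xyz [-0.0488  0.2552  0.0013] rot [-0.06 -0.26 -0.02]
```

```bash
python3 -m crank '[{"delta_rot":[0,0,0],"xyz":[-0.003,0.015,0],"fingers":1},{"delta_rot":[0,0,0],"xyz":[-0.008,0.04,0],"fingers":1},{"delta_rot":[0,0,0],"xyz":[-0.013,0.07,0],"fingers":1},{"delta_rot":[0,0,0],"xyz":[-0.019,0.105,0],"fingers":1},{"delta_rot":[0,0,0],"xyz":[-0.026,0.14,0],"fingers":1},{"delta_rot":[0,0,0],"xyz":[-0.032,0.175,0],"fingers":1},{"delta_rot":[0,0,0],"xyz":[-0.038,0.21,0],"fingers":1},{"delta_rot":[0,0,0],"xyz":[-0.044,0.235,0],"fingers":1},{"delta_rot":[0,0,0],"xyz":[-0.047,0.25,0],"fingers":1},{"delta_rot":[0,0,0],"xyz":[-0.048,0.255,0],"fingers":1}]'; python3 -m crank '[{"delta_rot":[0,0,0],"xyz":[0,0,0],"fingers":1},{"delta_rot":[0,0,0],"xyz":[0,0,0.02],"fingers":1},{"delta_rot":[0,0,0],"xyz":[0,0,0.04],"fingers":1},{"delta_rot":[0,0,0],"xyz":[0,0,0.055],"fingers":1},{"delta_rot":[0,0,0],"xyz":[0,0,0.065],"fingers":1},{"delta_rot":[0,0,0],"xyz":[0,0,0.07],"fingers":1},{"delta_rot":[0,0,0],"xyz":[0,0,0.07],"fingers":1}]'; python3 go.py 0.581 0.0133 0.0397 15.5
```

```text
t: 32.25
eef_pos: [0.5797, 0.01, 0.1161]
tool_rot: [0.0, 0.991, 0.133, -0.001]
contact_force: [0.1, 0.1, -1.2]
gripper_width: 0.335
grasp_force: 29.7
t: 32.95
eef_pos: [0.5801, 0.0133, 0.0463]
tool_rot: [-0.0, 0.991, 0.135, -0.0]
contact_force: [0.9, 0.1, -1.3]
gripper_width: 0.328
grasp_force: 29.7
pos [0.5801 0.0133 0.0463] yaw 15.53 t 32.95 grip 0.328 F [ 0.9  0.1 -1.3]
xyz [0.0009 0.0002 0.0066] rot [-0.02  0.04  0.03]
```

```bash
python3 -m crank '[{"delta_rot":[0,0,0],"xyz":[0.001,0,0.002],"fingers":1},{"delta_rot":[0,0,0],"xyz":[0.001,0,0.004],"fingers":1},{"delta_rot":[0,0,0],"xyz":[0.001,0,0.006],"fingers":1},{"delta_rot":[0,0,0],"xyz":[0.001,0,0.007],"fingers":1},{"delta_rot":[0,0,0],"xyz":[0.001,0,0.007],"fingers":1}]'; python3 -m crank '[{"delta_rot":[0,0,0],"xyz":[0,0,0.0005],"fingers":1},{"delta_rot":[0,0,0],"xyz":[0,0,0.001],"fingers":1},{"delta_rot":[0,0,0],"xyz":[0,0,0.001],"fingers":1}]'
```

```text
t: 33.45
eef_pos: [0.5814, 0.013, 0.0399]
tool_rot: [0.0, 0.991, 0.135, 0.0]
contact_force: [-0.3, 0.8, 0.1]
gripper_width: 0.327
grasp_force: 29.7
t: 33.75
eef_pos: [0.582, 0.0132, 0.0397]
tool_rot: [0.0, 0.991, 0.135, 0.001]
contact_force: [-1.3, 0.5, 7.5]
gripper_width: 0.329
grasp_force: 30.3
```

```bash
python3 -m crank '[{"delta_rot":[0,0,0],"xyz":[0,0,-0.001],"fingers":1},{"delta_rot":[0,0,0],"xyz":[0,0,-0.001],"fingers":0.25},{"delta_rot":[0,0,0],"xyz":[0,0,-0.001],"fingers":0},{"delta_rot":[0,0,0],"xyz":[0,0,-0.001],"fingers":-0.3},{"delta_rot":[0,0,0],"xyz":[0,0,-0.001],"fingers":-0.3},{"delta_rot":[0,0,0],"xyz":[0,0,-0.001],"fingers":-0.3}]' ; python3 -m crank '[{"delta_rot":[0,0,0],"xyz":[0,0,-0.015],"fingers":-0.3},{"delta_rot":[0,0,0],"xyz":[0,0,-0.03],"fingers":-0.3},{"delta_rot":[0,0,0],"xyz":[0,0,-0.05],"fingers":-0.3},{"delta_rot":[0,0,0],"xyz":[0,0,-0.08],"fingers":-1},{"delta_rot":[0,0,0],"xyz":[0,0,-0.11],"fingers":-1},{"delta_rot":[0,0,0],"xyz":[0,0,-0.14],"fingers":-1},{"delta_rot":[0,0,0],"xyz":[0,0,-0.14],"fingers":-1},{"delta_rot":[0,0,0],"xyz":[0,0,-0.14],"fingers":-1}]'; python3 go.py 0.4665 0.277 0.18 15.5;  python3 - <<'E'
from h import *
c=viewer.read_camera("wrist"); cv2.imwrite("pics/w7.png",c["img"][:,:,::-1])
print(to_px(c,(.5807,.0145,.072)),to_px(c,(.5782,.0174,.006)))
E
```

```text
t: 34.35
eef_pos: [0.5812, 0.013, 0.0397]
tool_rot: [-0.0, 0.991, 0.135, -0.0]
contact_force: [-0.4, 0.3, 0.3]
gripper_width: 0.649
grasp_force: 0.0
t: 35.15
eef_pos: [0.582, 0.0131, 0.1819]
tool_rot: [0.0, 0.991, 0.135, 0.002]
contact_force: [0.1, -0.1, 0.2]
gripper_width: 1.002
grasp_force: 0.0
pos [0.582  0.0131 0.1819] yaw 15.48 t 35.15 grip 1.002 F [ 0.1 -0.1  0.2]
xyz [-0.0408 -0.2851  0.0015] rot [ 0.05 -0.18 -0.02]
[313.83229313 194.69109849] [310.93646249 179.10992845]
```

View pics/w7.png

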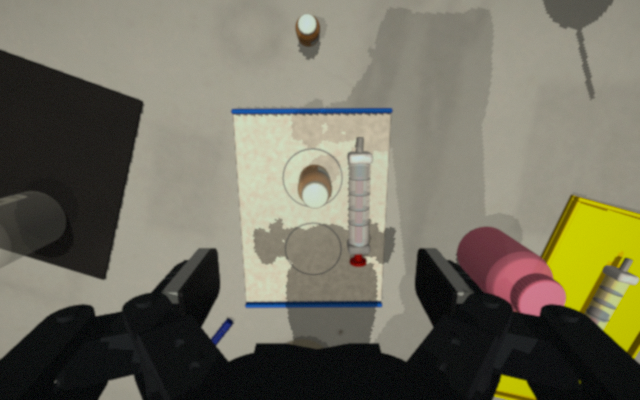

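The amber bottle stands upright on its spot, cap at (314,195) as predicted. Now the reagent.

```bash
python3 -m crank '[{"delta_rot":[0,0,0],"xyz":[-0.004,-0.025,0],"fingers":-1},{"delta_rot":[0,0,0],"xyz":[-0.009,-0.065,0],"fingers":-1},{"delta_rot":[0,0,0],"xyz":[-0.015,-0.105,0],"fingers":-1},{"delta_rot":[0,0,0],"xyz":[-0.021,-0.145,0],"fingers":-1},{"delta_rot":[0,0,0],"xyz":[-0.027,-0.185,0],"fingers":-1},{"delta_rot":[0,0,0],"xyz":[-0.033,-0.225,0],"fingers":-1},{"delta_rot":[0,0,0],"xyz":[-0.038,-0.26,0],"fingers":-1},{"delta_rot":[0,0,0],"xyz":[-0.04,-0.28,0],"fingers":-1},{"delta_rot":[0,0,0],"xyz":[-0.04,-0.285,0],"fingers":-1},{"delta_rot":[0,0,0],"xyz":[-0.04,-0.285,0],"fingers":-1}]'; python3 -m crank '[{"delta_rot":[0,0,0],"xyz":[0,0,0],"fingers":-1},{"delta_rot":[0,0,0],"xyz":[0,0,0],"fingers":-1}]'; python3 go.py 0.4665 0.277 0.037 15.5
python3 - <<'E'
from h import *
c=viewer.read_camera("wrist")
print(to_px(c,(.4665,.277,.103)),[(r["score"],r["pixel"]) for r in search_frame("wrist","reagent")])
m=cv2.inRange(cv2.cvtColor(c["img"],cv2.COLOR_RGB2HSV),(100,120,60),(130,255,255)); n,l,s,k=cv2.connectedComponentsWithStats(m); i=1+s[1:,4].argmax(); print(s[i],k[i])
E
```

```text
t: 36.2
eef_pos: [0.4661, 0.2769, 0.1791]
tool_rot: [0.0, 0.991, 0.135, -0.001]
contact_force: [0.1, -0.4, -0.3]
gripper_width: 1.005
grasp_force: 0.0
t: 36.4
eef_pos: [0.4674, 0.2752, 0.1795]
tool_rot: [0.001, 0.991, 0.133, -0.0]
contact_force: [0.9, -0.3, -0.6]
gripper_width: 1.0
grasp_force: 0.0
pos [0.4674 0.2752 0.1795] yaw 15.34 t 36.4 grip 1.0 F [ 0.9 -0.3 -0.6]
xyz [-0.0003 -0.0021  0.1425] rot [ 0.05  0.03 -0.16]
[312.95174555 205.99120553] [(0.58, [314.6, 193.0])]
[ 289  179   52   52 2170] [314.56082949 204.70368664]
```

The cap is at (315,205), which matches.

```bash
python3 -m crank '[{"delta_rot":[0,0,0],"xyz":[0,-0.001,0.02],"fingers":-1},{"delta_rot":[0,0,0],"xyz":[0,-0.001,0.04],"fingers":-1},{"delta_rot":[0,0,0],"xyz":[0,-0.001,0.06],"fingers":-1},{"delta_rot":[0,0,0],"xyz":[0,-0.001,0.08],"fingers":-1},{"delta_rot":[0,0,0],"xyz":[0,-0.001,0.1],"fingers":-1},{"delta_rot":[0,0,0],"xyz":[0,-0.001,0.12],"fingers":-1},{"delta_rot":[0,0,0],"xyz":[0,-0.001,0.132],"fingers":-1},{"delta_rot":[0,0,0],"xyz":[0,-0.001,0.14],"fingers":-1},{"delta_rot":[0,0,0],"xyz":[0,-0.001,0.142],"fingers":-1},{"delta_rot":[0,0,0],"xyz":[0,-0.001,0.142],"fingers":-1}]'; python3 -m crank '[{"delta_rot":[0,0,0],"xyz":[0,0,0],"fingers":-0.5},{"delta_rot":[0,0,0],"xyz":[0,0,0],"fingers":-0.3},{"delta_rot":[0,0,0],"xyz":[0,0,0],"fingers":-0.2},{"delta_rot":[0,0,0],"xyz":[0,0,0],"fingers":1},{"delta_rot":[0,0,0],"xyz":[0,0,0],"fingers":1},{"delta_rot":[0,0,0],"xyz":[0,0,0],"fingers":1},{"delta_rot":[0,0,0],"xyz":[0,0,0],"fingers":1},{"delta_rot":[0,0,0],"xyz":[0,0,0],"fingers":1}]' 40;  python3 -m crank '[{"delta_rot":[0,0,0],"xyz":[0,0,-0.01],"fingers":1},{"delta_rot":[0,0,0],"xyz":[0,0,-0.02],"fingers":1},{"delta_rot":[0,0,0],"xyz":[0,0,-0.035],"fingers":1},{"delta_rot":[0,0,0],"xyz":[0,0,-0.05],"fingers":1},{"delta_rot":[0,0,0],"xyz":[0,0,-0.065],"fingers":1},{"delta_rot":[0,0,0],"xyz":[0,0,-0.08],"fingers":1},{"delta_rot":[0,0,0],"xyz":[0,0,-0.08],"fingers":1},{"delta_rot":[0,0,0],"xyz":[0,0,-0.08],"fingers":1}]'; python3 go.py 0.5065 -0.0018 0.118 15.5
```

```text
t: 37.5
eef_pos: [0.4666, 0.2781, 0.0381]
tool_rot: [-0.0, 0.991, 0.135, 0.0]
contact_force: [-0.3, -0.7, 0.1]
gripper_width: 1.001
grasp_force: 0.0
t: 38.3
eef_pos: [0.4669, 0.2781, 0.0388]
tool_rot: [-0.0, 0.991, 0.135, 0.001]
contact_force: [-0.8, -1.7, 5.2]
gripper_width: 0.633
grasp_force: 41.7
t: 39.1
eef_pos: [0.4665, 0.278, 0.1182]
tool_rot: [-0.0, 0.991, 0.135, 0.0]
contact_force: [-0.5, -0.4, -1.0]
gripper_width: 0.628
grasp_force: 42.6
pos [0.4665 0.278  0.1182] yaw 15.48 t 39.1 grip 0.628 F [-0.5 -0.4 -1. ]
xyz [-3.610e-02  2.803e-01  1.000e-04] rot [-0.   -0.05 -0.02]
```

```bash
python3 -m crank '[{"delta_rot":[0,0,0],"xyz":[-0.002,0.015,0],"fingers":1},{"delta_rot":[0,0,0],"xyz":[-0.006,0.045,0],"fingers":1},{"delta_rot":[0,0,0],"xyz":[-0.01,0.08,0],"fingers":1},{"delta_rot":[0,0,0],"xyz":[-0.015,0.115,0],"fingers":1},{"delta_rot":[0,0,0],"xyz":[-0.019,0.15,0],"fingers":1},{"delta_rot":[0,0,0],"xyz":[-0.024,0.185,0],"fingers":1},{"delta_rot":[0,0,0],"xyz":[-0.028,0.22,0],"fingers":1},{"delta_rot":[0,0,0],"xyz":[-0.032,0.25,0],"fingers":1},{"delta_rot":[0,0,0],"xyz":[-0.035,0.272,0],"fingers":1},{"delta_rot":[0,0,0],"xyz":[-0.036,0.28,0],"fingers":1}]'; python3 -m crank '[{"delta_rot":[0,0,0],"xyz":[0,0,0],"fingers":1},{"delta_rot":[0,0,0],"xyz":[0,0,0.02],"fingers":1},{"delta_rot":[0,0,0],"xyz":[0,0,0.04],"fingers":1},{"delta_rot":[0,0,0],"xyz":[0,0,0.055],"fingers":1},{"delta_rot":[0,0,0],"xyz":[0,0,0.065],"fingers":1},{"delta_rot":[0,0,0],"xyz":[0,0,0.07],"fingers":1},{"delta_rot":[0,0,0],"xyz":[0,0,0.07],"fingers":1}]'; python3 go.py 0.5065 -0.0018 0.0408 15.5
```

```text
t: 40.1
eef_pos: [0.5054, -0.0056, 0.1168]
tool_rot: [0.001, 0.991, 0.132, -0.001]
contact_force: [-0.1, -0.1, -1.6]
gripper_width: 0.632
grasp_force: 42.6
t: 40.8
eef_pos: [0.5061, -0.0007, 0.0474]
tool_rot: [-0.0, 0.991, 0.135, -0.0]
contact_force: [0.1, 0.1, -0.8]
gripper_width: 0.632
grasp_force: 42.6
pos [ 0.5061 -0.0007  0.0474] yaw 15.56 t 40.8 grip 0.632 F [ 0.1  0.1 -0.8]
xyz [0.0001 0.0012 0.0066] rot [-0.03  0.04  0.06]
```

```bash
python3 -m crank '[{"delta_rot":[0,0,0],"xyz":[0,0.001,0.002],"fingers":1},{"delta_rot":[0,0,0],"xyz":[0,0.001,0.004],"fingers":1},{"delta_rot":[0,0,0],"xyz":[0,0.001,0.006],"fingers":1},{"delta_rot":[0,0,0],"xyz":[0,0.001,0.007],"fingers":1},{"delta_rot":[0,0,0],"xyz":[0,0.001,0.007],"fingers":1}]'; python3 -m crank '[{"delta_rot":[0,0,0],"xyz":[0,0,0.0005],"fingers":1},{"delta_rot":[0,0,0],"xyz":[0,0,0.001],"fingers":1},{"delta_rot":[0,0,0],"xyz":[0,0,0.001],"fingers":1}]'
```

```text
t: 41.3
eef_pos: [0.5068, -0.0025, 0.0409]
tool_rot: [0.0, 0.991, 0.135, 0.0]
contact_force: [0.0, -0.5, -0.8]
gripper_width: 0.633
grasp_force: 42.6
t: 41.6
eef_pos: [0.5068, -0.0025, 0.0408]
tool_rot: [0.0, 0.991, 0.135, 0.0]
contact_force: [-3.5, -0.1, 9.8]
gripper_width: 0.63
grasp_force: 43.7
```

```bash
python3 -m crank '[{"delta_rot":[0,0,0],"xyz":[0,0,-0.001],"fingers":1},{"delta_rot":[0,0,0],"xyz":[0,0,-0.001],"fingers":-0.3},{"delta_rot":[0,0,0],"xyz":[0,0,-0.001],"fingers":-0.6},{"delta_rot":[0,0,0],"xyz":[0,0,-0.001],"fingers":-1},{"delta_rot":[0,0,0],"xyz":[0,0,-0.001],"fingers":-1},{"delta_rot":[0,0,0],"xyz":[0,0,-0.001],"fingers":-1}]' ; python3 -m crank '[{"delta_rot":[0,0,0],"xyz":[0,0,-0.015],"fingers":-1},{"delta_rot":[0,0,0],"xyz":[0,0,-0.03],"fingers":-1},{"delta_rot":[0,0,0],"xyz":[0,0,-0.05],"fingers":-1},{"delta_rot":[0,0,0],"xyz":[0,0,-0.08],"fingers":-1},{"delta_rot":[0,0,0],"xyz":[0,0,-0.11],"fingers":-1},{"delta_rot":[0,0,0],"xyz":[0,0,-0.14],"fingers":-1},{"delta_rot":[0,0,0],"xyz":[0,0,-0.16],"fingers":-1},{"delta_rot":[0,0,0],"xyz":[0,0,-0.16],"fingers":-1},{"delta_rot":[0,0,0],"xyz":[0,0,-0.16],"fingers":-1}]';  python3 - <<'E'
from h import *
c=viewer.read_camera("wrist")
m=cv2.inRange(cv2.cvtColor(c["img"],cv2.COLOR_RGB2HSV),(100,120,60),(130,255,255)); n,l,s,k=cv2.connectedComponentsWithStats(m); i=1+s[1:,4].argmax(); print(k[i],to_px(c,(.506,-.0025,.105)))
t=viewer.read_camera("scene")["img"]
cv2.imwrite("pics/w8.png",np.hstack([cv2.resize(c["img"],(400,250)),cv2.resize(t[120:340,200:480],(400,314))[:250]])[:,:,::-1])
E
```

```text
t: 42.2
eef_pos: [0.5067, -0.0024, 0.0407]
tool_rot: [-0.0, 0.991, 0.135, -0.0]
contact_force: [0.5, -0.2, 0.2]
gripper_width: 1.001
grasp_force: 0.0
t: 43.1
eef_pos: [0.5065, -0.0025, 0.2006]
tool_rot: [0.0, 0.991, 0.135, 0.0]
contact_force: [-0.5, 0.0, -0.3]
gripper_width: 0.998
grasp_force: 0.0
[317.0810972  198.40369708] [315.72967235 198.81349277]
```

View pics/w8.png

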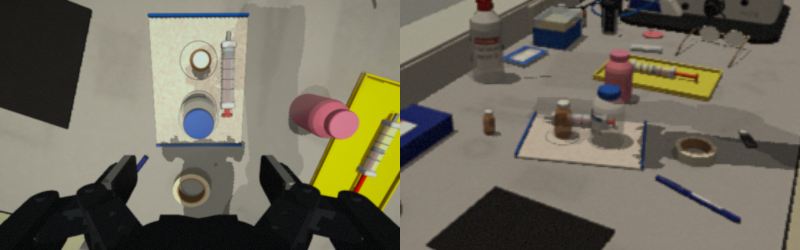

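Both bottles are back on their spots (caps at (199,124) and (200,60) in the wrist half). The drawn syringe lies in the tray and the pushed-in one is unmoved, so I hand in.

```bash
python3 -c "
from station import job
print(job.hand_in())"
```

```text
the job is handed in; nothing more can be done
None
```

The job is handed in, with no verdict shown: the drawn syringe lies flat in the tray with its plunger out, both bottles are back upright on their spots, and the other syringe was not touched.

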